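# Pack the picnic spice case

## Robot

A 7-joint arm with a two-finger parallel gripper is mounted at the origin on a cart in front of the work surface, level with it; the furniture and walls round the work are solid. World frame = base frame: x ahead of the robot, y to its left, z up, the work surface at z = 0. Lengths are in m, angles in degrees, forces in N, time in s.
With the tool pointing down it reaches from about 0.425 to 0.875 m from the base axis. Payload 4.7 kg.
Tool frame: the origin (TCP) lies on the mounting face of the last link; the fingertips stand 182 mm ahead of it and the grasp point (between the pads) lies 164 mm ahead of it; z points along the fingers, y is the line along which they close (so a half turn about z gives the same grasp; the last joint's range is limited). The gripper opens to 87 mm and grips with 3 to 60 N. Pads are 19 mm wide; open, the fingers measure 117 mm over their backs; the gripper's body (75 mm by 190 mm) begins 51 mm behind the grasp point.
Start: joints at [-66.801, 18.392, -4.016, 83.108, 1.295, 78.541, -3.26], TCP at [0.248, 0.601, 0.405] pointing down, gripper open.
Joint ranges: [-163.93, 163.93], [-17.29, 119.83], [-79.2, 71.16], [3.27, 140.29], [-89.18, 269.18], [5.43, 117.66], [-154.24, 154.24]. Speed limits (degrees/s): [147.25, 147.25, 180, 180, 180, 180, 180].

## Interface

Orientations are given as [roll, pitch, yaw] about the fixed x, y, z axes, in that order (R = Rz(yaw) Ry(pitch) Rx(roll)).
In Python, from cell import env gives the robot as it stands.
- The arm moves only by the tool servo_tool, never from a script. Its argument "plan" is a list of rows, each an object with "xyz": the shift along the tool's x, y, z in cm, a list of three; "twist": the turn, a rotation vector about the tool's x, y, z in degrees, a list of three; "jaw": the closure, from 0 (fully open) to 1 (shut). In form: [{"xyz": [x, y, z], "twist": [wx, wy, wz], "jaw": jaw}, ...]. A call has 1 to 10 rows; each row is the pose to reach, as a shift and turn from the pose commanded when the call began, along the tool's axes at that moment; what a row does not reach only later rows make up. A row lasts 1/12 s, in which the tool goes at most 41.7 mm and 7.16 degrees, less where a joint would pass 70% of its speed; a pose out of reach is approached as far as the arm can. A call with a gripper value outside its range is refused whole. The fingers move at their own pace and stop on an object; "newtons" is the grip in N (left out, the last holds). Time passes only in rows, so rows that repeat a pose let the fingers close. It gives the time, the measured TCP pose, the force, the opening and the grip force at its end, in the units of the state.
- env.get_obs(): the state, without advancing time (a new reading comes with each control period).
- env.read_camera(name): name is "scene" or "top"; returns a dict with "img" (420x560x3 uint8, red, green, blue), "camera_matrix" (3x3 intrinsics, pixels), "k1" (the pictures are not rectified: a ray, as slopes to the right and down, at radius r is drawn at 1 + k1 r^2 times it, then the intrinsics apply), "R" (3x3) and "t" (3): a world point X has camera coordinates R X + t. Camera axes: x right, y down, z forward; pixel columns grow to the right and rows downward; lengths in m; the calibration is good to about 2 mm. A picture is of the moment at which its call begins. There is no depth.
- env.sign_off(): hands the job in; it is judged then, once.
The state is a dict: "time_s": time; "qpos": joint angles; "joint_velocities": joint speeds; "effort": joint torques, N m; "tool_pos": TCP position; "tool_rot": TCP orientation; "force": force on the tool from outside, world axes, zero at the start; "wrist_torque": the same for the moment, N m; "grip_width": finger opening in m; "grasp_force": force on a finger pad.
Only numpy, scipy, OpenCV 4.12 (cv2) and the standard library are available. Lean on these libraries where they do the work, as an engineer would, in place of code of your own. Each camera call takes 0.05 s, during which the arm holds its last target. There are 200 camera calls.

## Task

Pack the spice case for the picnic: snap every spice tube lying on the worktop into a free bay of the case, one tube to a bay, pushed fully home in both of its spring clips so that nothing rattles. Then put the hood over them and press it down until both end catches have clicked, so that the case can be carried by its handle. Do not knock over the glass or the salt shaker, and let go of everything at the end.

Things in the scene. Friction and masses are not known exactly. Their poses are not given: they have to be found in the camera images.
- tube_1: may be absent. Closed spice tube, 124 mm long: aluminium barrel 28 mm in diameter, 88 mm long, red band round its middle, between two black hexagonal end caps 18 mm long, 30 mm across flats (so it does not roll); 70 g. Origin at its middle on its axis, 15 mm up when it lies on the worktop; x along its axis. The ends are alike
- tube_2: may be absent. Closed spice tube, 124 mm long: aluminium barrel 28 mm in diameter, 88 mm long, green band round its middle, between two black hexagonal end caps 18 mm long, 30 mm across flats (so it does not roll); 70 g. Origin at its middle on its axis, 15 mm up when it lies on the worktop; x along its axis. The ends are alike
- tube_3: may be absent. Closed spice tube, 124 mm long: aluminium barrel 28 mm in diameter, 88 mm long, yellow band round its middle, between two black hexagonal end caps 18 mm long, 30 mm across flats (so it does not roll); 70 g. Origin at its middle on its axis, 15 mm up when it lies on the worktop; x along its axis. The ends are alike
- tube_4: may be absent. Closed spice tube, 124 mm long: aluminium barrel 28 mm in diameter, 88 mm long, blue band round its middle, between two black hexagonal end caps 18 mm long, 30 mm across flats (so it does not roll); 70 g. Origin at its middle on its axis, 15 mm up when it lies on the worktop; x along its axis. The ends are alike
- case: lower half of the case, fixed: wooden base 180 (x) x 266 (y) x 8 mm; origin under its middle, z up. Four bays side by side at y = -81, -27, 27, 81 mm; each takes any tube, lying along x, either way round. A low rounded rim, outside 152 x 232 mm, top 7.5 mm above the base's top, locates the hood. At y = +-125 mm stand the two spring catches, flared tips 38 mm above the underside
- bay_1 (a point): point on the axis of a tube fully home in the rightmost (y = -81 mm) bay, at its middle; x along the tube, y across the bays. A bay is a pair of black C-shaped spring clips, open upward, at x = -33 and +33 mm, each 12 mm long: 54 mm between them for the fingers. A tube's end caps must stay outside them (5 mm of play along x). The mouth is 22 mm wide, lips flared to 54 mm above the case's underside
- bay_2 (a point): point on the axis of a tube fully home in the second (y = -27 mm) bay, at its middle; x along the tube, y across the bays. It is 36 mm above the case's underside. A tube pushed straight down spreads the clips (10 to 20 N for the pair) and snaps in; one that only rests on the lips stands about 18 mm higher. Under a tube at home are 14 mm of free height to the base
- bay_3 (a point): point on the axis of a tube fully home in the third (y = +27 mm) bay, at its middle; x along the tube, y across the bays. 
- bay_4 (a point): point on the axis of a tube fully home in the leftmost (y = +81 mm) bay, at its middle; x along the tube, y across the bays. 
- hood: loose hollow wooden cover, open side down, 166 (x) x 244 (y) x 56 mm, walls 4 mm, bar handle on top, steel bead 8 mm above its rim at each y end; 260 g. Origin in the middle of its rim (lower edge), z up. Goes over the case's rim with 2 to 3 mm of play, either way round, x along the case's x; seated its origin is 8 mm above the case's underside. A tube not home keeps it from seating
- hood_handle (a point): middle of the hood's handle bar: 12 x 12 mm, along the hood's x, 104 mm long, free for 70 mm between its posts; 83 mm above the rim, 21 mm of clear height under it. The catches stop the hood some 10 mm above its seat until it is pressed down, about 10 N at each end (20 to 25 N if both go at once)
- catch_right (a joint): spring catch at the case's y = -125 mm end: 0 at rest, grows as it is pushed outward (rad), about 0.15 while the hood's bead passes, springs back to nearly 0 over the bead when the hood is down
- catch_left (a joint): the same at the y = +125 mm end
- glass_1: drinking glass, 80 mm wide, 91 mm tall, standing; origin under its middle; leave it standing
- salt_shaker: small glass salt shaker with a grey top, 44 mm wide, 90 mm tall, standing; origin under its middle; leave it standing

How it is judged (in metres and radians):
On the way, in this order (a step that is already met when the one before it is completed fails the run):
1. every tube fully home in a bay of its own (x of tube_1 in the frame of case between -0.009 and 0.009 m and z of tube_1 in the frame of case between 0.033 and 0.039 m and angle between the x axis of each of tube_1, tube_2, tube_3, tube_4 and the x axis of case, either way round below 0.06 rad and (y of tube_1 in the frame of case between -0.085 and -0.077 m or y of tube_1 in the frame of case between -0.031 and -0.023 m or y of tube_1 in the frame of case between 0.023 and 0.031 m or y of tube_1 in the frame of case between 0.077 and 0.085 m) and x of tube_2 in the frame of case between -0.009 and 0.009 m and z of tube_2 in the frame of case between 0.033 and 0.039 m and (y of tube_2 in the frame of case between -0.085 and -0.077 m or y of tube_2 in the frame of case between -0.031 and -0.023 m or y of tube_2 in the frame of case between 0.023 and 0.031 m or y of tube_2 in the frame of case between 0.077 and 0.085 m) and x of tube_3 in the frame of case between -0.009 and 0.009 m and z of tube_3 in the frame of case between 0.033 and 0.039 m and (y of tube_3 in the frame of case between -0.085 and -0.077 m or y of tube_3 in the frame of case between -0.031 and -0.023 m or y of tube_3 in the frame of case between 0.023 and 0.031 m or y of tube_3 in the frame of case between 0.077 and 0.085 m) and x of tube_4 in the frame of case between -0.009 and 0.009 m and z of tube_4 in the frame of case between 0.033 and 0.039 m and (y of tube_4 in the frame of case between -0.085 and -0.077 m or y of tube_4 in the frame of case between -0.031 and -0.023 m or y of tube_4 in the frame of case between 0.023 and 0.031 m or y of tube_4 in the frame of case between 0.077 and 0.085 m)), for 0.2 s.
2. hood pressed down and both catches over its beads (z of hood in the frame of case between 0.005 and 0.0105 m and horizontal distance between hood and case below 0.006 m and angle between the z axis of hood and the z axis of case, either way round below 0.02 rad and angle between hood's own z axis and vertical below 0.3 rad and angle between the x axis of hood and the x axis of case, either way round below 0.06 rad and value of joint each of catch_left, catch_right below 0.08 rad), for 0.2 s.
At the end, for the whole second after the job is handed in: Every tube present lies in a bay: within 9 mm along it, 4 mm across, 3 mm in height, parallel within 0.06 rad. The hood is seated within 2.5 mm of its height, 6 mm of the middle, level within 0.02 and square within 0.06 rad, both catches back below 0.08 rad. All at rest (all of step 1 and all of step 2 and linear speed of each of tube_1, tube_2, tube_3, tube_4, hood below 0.02 m/s); the robot touches nothing.
It fails at once if the glass or the salt shaker is knocked over (angle between any of glass_1, salt_shaker's own z axis and vertical above 0.6 rad).
Of tube_1, tube_2, tube_3, tube_4 only 3 to 4 are there at a start; the rules pass over those that are not, and their reading is None.
At some moment in a run one of tube_1, tube_2, tube_3, tube_4, hood may be knocked a few centimetres aside while the robot is not near it.
Once in a run the grip may slacken for a moment while it holds something.
It also fails if it takes over 208 s, if anything falls off the work surface, if the arm or the gripper's body presses on something with over 40 N, if the wrist force passes 120 N, or if a joint passes its speed limit or range.

## Working session

There is one attempt and no reset: what is moved stays moved. The work goes in short steps, Python scripts to look and compute and a tool call to move; the robot and the scene stay as the last step left them, time stands still between calls to the robot, and variables do not carry over. Pictures are saved under pics/ and viewed, at most 14 in all, crops included, and the job is handed in when it is done.

Besides the shell and the picture viewer there is one more tool, called after "Request:" as a command line: name --argument value ..., lists and objects as JSON in quotes. servo_tool: Moves the arm, as the interface text tells. Its arguments: {"type":"object","properties":{"plan":{"type":"array","items":{"type":"object","properties":{"xyz":{"type":"array","items":{"type":"number"}},"twist":{"type":"array","items":{"type":"number"}},"jaw":{"type":"number"}}}},"newtons":{"type":"number"}},"required":["plan"]}

```bash
ls; mkdir -p pics
cat > h.py <<'E'
import numpy as np, cv2, pickle
from cell import env
def snap(n,f):
    c=env.read_camera(n); cv2.imwrite(f'pics/{f}.png',c['img'][:,:,::-1]); pickle.dump({k:c[k] for k in c},open(f'pics/{f}.pkl','wb')); return c
def load(f): return pickle.load(open(f'pics/{f}.pkl','rb'))
def proj(c,X):
    p=np.asarray(c['R'])@np.asarray(X,float)+np.asarray(c['t']); s=p[:2]/p[2]; s=s*(1+c['k1']*(s@s)); K=np.asarray(c['camera_matrix']); return (K[:2,:2]@s+K[:2,2])
def ray(c,u,v,z):
    K=np.asarray(c['camera_matrix']); d=np.linalg.inv(K)@[u,v,1]; d=d[:2]; s=d.copy()
    for _ in range(30): s=d/(1+c['k1']*(s@s))
    R=np.asarray(c['R']); o=-R.T@np.asarray(c['t']); r=R.T@np.array([s[0],s[1],1]); return o+r*(z-o[2])/r[2]
def crop(f,x0,y0,x1,y1,k):
    im=cv2.imread(f'pics/{f}.png')[y0:y1,x0:x1]; cv2.imwrite(f'pics/{f}_c.png',cv2.resize(im,None,fx=k,fy=k,interpolation=cv2.INTER_CUBIC))
E
python3 - <<'E'
from h import *
for n in('top','scene'):
    c=snap(n,n+'0'); print(n,c['k1'],np.round(c['camera_matrix'],1).tolist(),np.round(-np.array(c['R']).T@c['t'],3),np.round(c['R'],3).tolist())
print(env.get_obs())
E
```

```text
pics
top -0.07571799227127753 [[442.5, 0.0, 276.9], [0.0, 442.5, 205.4], [0.0, 0.0, 1.0]] [0.31  0.026 1.415] [[0.007, -1.0, 0.012], [-0.987, -0.008, -0.159], [0.159, -0.011, -0.987]]
scene -0.11475031496655488 [[455.4, 0.0, 276.7], [0.0, 455.4, 217.6], [0.0, 0.0, 1.0]] [-0.377 -0.716  0.809] [[0.638, -0.77, 0.02], [-0.406, -0.359, -0.84], [0.654, 0.528, -0.542]]
{'time_s': 0.1, 'qpos': array([-66.80048156,  18.43481423,  -4.0164421 ,  83.16681574,
         1.29440757,  78.54098468,  -3.25809203]), 'joint_velocities': array([ 0.00758673, -0.02372765,  0.01693021, -0.22403092, -0.04693447,
        0.06865818, -0.00826029]), 'effort': array([-3.11798940e-04, -4.92575276e+01, -4.05898131e-01, -3.13401926e+01,
       -6.40379917e-02,  3.95875785e-02,  6.20505648e-05]), 'tool_pos': array([0.24755997, 0.60081841, 0.40378033]), 'tool_rot': array([-1.79902587e+02,  4.54071046e-03,  1.57612710e+02]), 'force': array([ 0.33040786, -0.50941505, -0.22698339]), 'wrist_torque': array([-0.01206967, -0.02783039,  0.03533818]), 'grasp_force': 0.0, 'grip_width': 0.08696048954955028}
```

View pics/top0.png

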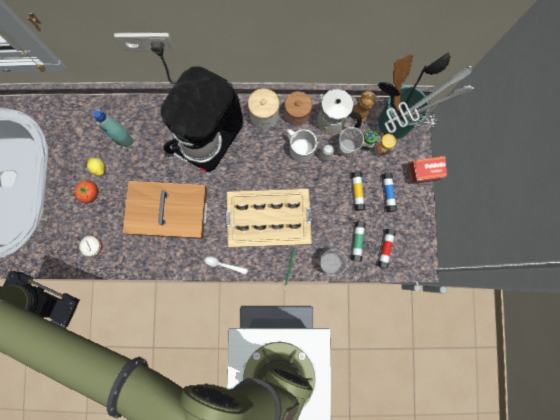

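View pics/scene0.png

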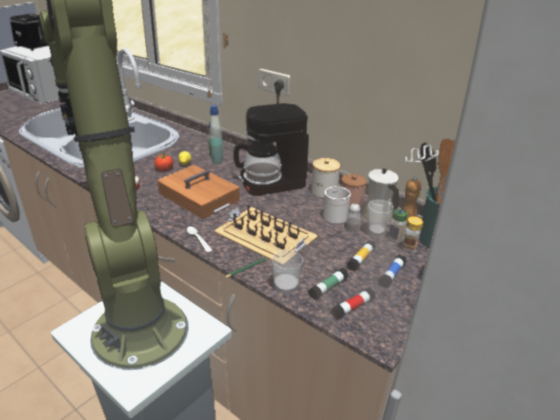

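The top view shows four tubes: yellow (358,191), blue (390,192), green (358,242) and red (387,248). The case is at (269,218), the hood at (165,210) and the glass at (331,261). I'll enlarge the tubes and the case.

Run:
```python
from h import *
crop('top0',220,165,420,285,4)
im=cv2.imread('pics/top0.png')
cv2.imwrite('pics/hood0.png',cv2.resize(im[170:250,110:215],None,fx=5,fy=5,interpolation=cv2.INTER_CUBIC))
c=load('top0')
for n,(u,v),z in [('yel',(358,191),.015),('blu',(390,192),.015),('grn',(358,242),.015),('red',(387,248),.015),('case',(269,218),.03),('hood',(165,210),.056),('glass',(331,261),.045)]: print(n,ray(c,u,v,z).round(3))
```

```text
yel [ 0.585 -0.252  0.015]
blu [ 0.583 -0.357  0.015]
grn [ 0.42  -0.248  0.015]
red [ 0.401 -0.341  0.015]
case [0.493 0.035 0.03 ]
hood [0.512 0.359 0.056]
glass [ 0.358 -0.157  0.045]
```

View pics/top0_c.png

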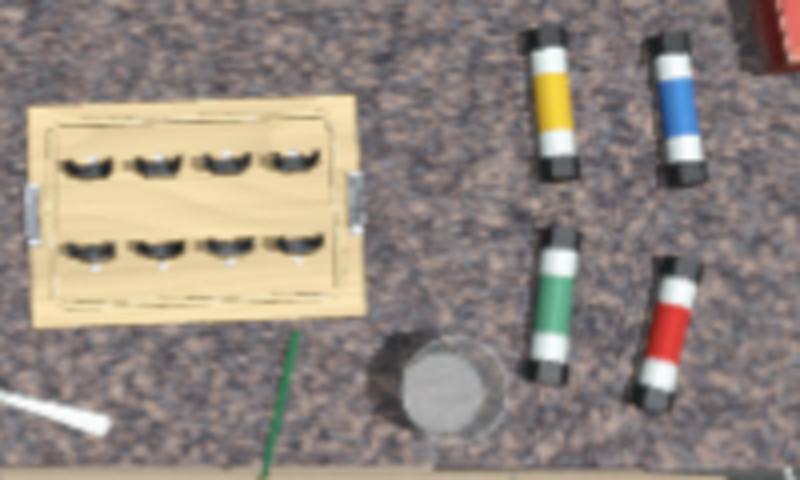

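View pics/hood0.png

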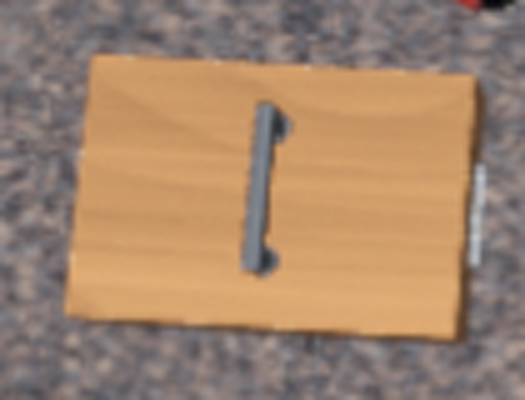

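Run:
```python
from h import *
c=load('top0')
def P(x,y,z,k,o): return ray(c,(x+.5)/k-.5+o[0],(y+.5)/k-.5+o[1],z)[:2]
A=lambda x,y,z:P(x,y,z,4,(220,165)); B=lambda x,y,z:P(x,y,z,5,(110,170))
def rect(q,n):
    q=np.array(q); TL,TR,BR,BL=q; ex=(TL-BL+TR-BR); ey=(TL-TR+BL-BR)
    print(n,'c',q.mean(0).round(4),'yaw',np.degrees(np.arctan2(ex[1],ex[0])).round(2),np.degrees(np.arctan2(-ey[0],ey[1])).round(2),'size',np.linalg.norm(ex)/2,np.linalg.norm(ey)/2)
rect([A(28,107,.008),A(355,95,.008),A(366,315,.008),A(33,328,.008)],'case')
rect([B(92,55,.056),B(477,76,.056),B(462,340,.056),B(66,317,.056)],'hood')
def seg(n,a,b,F,z):
    a=F(*a,z);b=F(*b,z);d=a-b;print(n,((a+b)/2).round(4),'yaw',np.degrees(np.arctan2(d[1],d[0])).round(2),'len',np.linalg.norm(d).round(4))
seg('handle',(264,104),(250,268),B,.087)
seg('yel',(549,46),(561,156),A,.017)
seg('blu',(673,54),(686,163),A,.017)
seg('grn',(562,249),(549,363),A,.017)
seg('red',(681,277),(655,394),A,.017)
seg('catch',(33,213),(357,203),A,.038)
hsv=cv2.cvtColor(c['img'],cv2.COLOR_RGB2HSV)
for n,lo,hi,b in [('yel',20,32,(345,370,175,210)),('blu',100,120,(375,400,175,210)),('grn',65,95,(350,368,225,260)),('red',0,8,(375,400,230,265))]:
    x0,x1,y0,y1=b; h=hsv[y0:y1,x0:x1]; m=(h[...,0]>=lo)&(h[...,0]<=hi)&(h[...,1]>110)&(h[...,2]>60); y,x=np.nonzero(m); print(n,len(x),ray(c,x.mean()+x0,y.mean()+y0,.019)[:2].round(4))
```

```text
case c [0.4982 0.037 ] yaw 2.61 2.67 size 0.17861201790343725 0.26498061322062333
hood c [0.5154 0.3617] yaw -1.77 -2.73 size 0.1659348371722717 0.24593218211772722
handle [0.5169 0.3643] yaw -2.1 len 0.1012
yel [ 0.5887 -0.2527] yaw 4.81 len 0.0909
blu [ 0.5835 -0.3544] yaw 4.77 len 0.0902
grn [ 0.4228 -0.2495] yaw -7.7 len 0.0915
red [ 0.3998 -0.3392] yaw -14.28 len 0.0959
catch [0.496  0.0372] yaw 92.26 len 0.2545
yel 128 [ 0.5882 -0.2498]
blu 113 [ 0.5842 -0.3523]
grn 7 [ 0.4227 -0.2379]
red 124 [ 0.4021 -0.3382]
```

```bash
cat >> h.py <<'E'
def go(tx,ty,tz,yaw,frm=None):
    """print shift (cm) and twist for TCP target; frm=(x,y,z,yaw) or measured"""
    if frm is None:
        o=env.get_obs(); frm=(*o['tool_pos'],o['tool_rot'][2])
    a=np.radians(frm[3]); d=np.array([tx,ty,tz])-frm[:3]
    s=[d@[np.cos(a),np.sin(a),0],d@[np.sin(a),-np.cos(a),0],-d[2]]
    w=-((yaw-frm[3]+180)%360-180)
    print('xyz',np.round(np.array(s)*100,2),'wz',round(w,2))
def bands(c):
    hsv=cv2.cvtColor(c['img'],cv2.COLOR_RGB2HSV); r={}
    X,Y=np.meshgrid(np.arange(560),np.arange(420))
    for n,lo,hi,s in [('yel',20,32,130),('blu',100,120,110),('grn',70,95,70),('red',0,8,140)]:
        m=((hsv[...,0]>=lo)&(hsv[...,0]<=hi)&(hsv[...,1]>s)&(hsv[...,2]>50)&(X>335)&(X<435)&(Y>165)&(Y<280)).astype(np.uint8)
        k,_,st,ce=cv2.connectedComponentsWithStats(m)
        r[n]=[(int(st[i,4]),ray(c,*ce[i],.017)[:2].round(4).tolist()) for i in range(1,k) if st[i,4]>40]
    return r
E
python3 - <<'E'
from h import *
c=load('top0'); print(bands(c))
p=lambda x,y,z:ray(c,(x+.5)/4-.5+220,(y+.5)/4-.5+165,z)[:2].round(3)
print('glass base',p(443,391,0),'rim',p(455,388,.091)); print('box corner',p(770,70,0),p(770,70,.07))
print('grn px',c['img'][242,358], cv2.cvtColor(c['img'],cv2.COLOR_RGB2HSV)[242,358])
go(.588,-.251,.33,184.8)
E
```

```text
{'yel': [(119, [0.5878, -0.25])], 'blu': [(113, [0.5846, -0.3528])], 'grn': [(117, [0.424, -0.2474])], 'red': [(54, [0.6447, -0.4344]), (101, [0.6524, -0.471]), (112, [0.4022, -0.3381])]}
glass base [ 0.356 -0.161] rim [ 0.355 -0.158]
box corner [ 0.62  -0.436] [ 0.604 -0.413]
grn px [109 184 152] [ 77 104 184]
xyz [-63.92 -65.8    7.38] wz -27.19
```

Request:
servo_tool --plan '[{"xyz": [-27.5, -28.3, 0], "twist": [0, 0, -27.2], "jaw": 0.3}, {"xyz": [-27.5, -28.3, 0], "twist": [0, 0, -27.2], "jaw": 0.3}, {"xyz": [-27.5, -28.3, 0], "twist": [0, 0, -27.2], "jaw": 0.3}, {"xyz": [-27.5, -28.3, 0], "twist": [0, 0, -27.2], "jaw": 0.3}, {"xyz": [-27.5, -28.3, 0], "twist": [0, 0, -27.2], "jaw": 0.3}, {"xyz": [-27.5, -28.3, 0], "twist": [0, 0, -27.2], "jaw": 0.3}, {"xyz": [-27.5, -28.3, 0], "twist": [0, 0, -27.2], "jaw": 0.3}, {"xyz": [-27.5, -28.3, 0], "twist": [0, 0, -27.2], "jaw": 0.3}, {"xyz": [-27.5, -28.3, 0], "twist": [0, 0, -27.2], "jaw": 0.3}, {"xyz": [-27.5, -28.3, 0], "twist": [0, 0, -27.2], "jaw": 0.3}]' --newtons 30

```text
time_s: 0.93
tool_pos: [0.3958, 0.2291, 0.4046]
tool_rot: [-179.9, 0.0, -175.6]
force: [0.7, -0.1, 0.7]
grip_width: 0.0605
grasp_force: 0.0
```

```bash
python3 -c "
from h import *
o=env.get_obs();print(o['tool_pos'],o['tool_rot'],o['qpos'])
go(.588,-.251,.33,184.8)"
```

```text
[0.39582791 0.22907592 0.40461726] [-1.79904506e+02  1.63392226e-02 -1.75553367e+02] [-42.97856152  -5.46314858   8.98059113 109.37300598   0.97125768
  76.05844704  60.17397247]
xyz [-15.44 -49.35   7.46] wz -0.35
```

Request:
servo_tool --plan '[{"xyz": [-7.7, -24.7, 3], "twist": [0, 0, 0], "jaw": 0.3}, {"xyz": [-7.7, -24.7, 3], "twist": [0, 0, 0], "jaw": 0.3}, {"xyz": [-7.7, -24.7, 3], "twist": [0, 0, 0], "jaw": 0.3}, {"xyz": [-7.7, -24.7, 3], "twist": [0, 0, 0], "jaw": 0.3}, {"xyz": [-7.7, -24.7, 3], "twist": [0, 0, 0], "jaw": 0.3}, {"xyz": [-7.7, -24.7, 3], "twist": [0, 0, 0], "jaw": 0.3}, {"xyz": [-7.7, -24.7, 3], "twist": [0, 0, 0], "jaw": 0.3}, {"xyz": [-7.7, -24.7, 3], "twist": [0, 0, 0], "jaw": 0.3}]'

```text
time_s: 1.6
tool_pos: [0.4919, -0.0092, 0.3742]
tool_rot: [-179.9, -0.1, -175.6]
force: [0.2, 0.8, -0.1]
grip_width: 0.061
grasp_force: 0.0
```

Request:
servo_tool --plan '[{"xyz": [-7.7, -24.7, 4.5], "twist": [0, 0, -0.35], "jaw": 0.3}, {"xyz": [-7.7, -24.7, 4.5], "twist": [0, 0, -0.35], "jaw": 0.3}, {"xyz": [-7.7, -24.7, 4.5], "twist": [0, 0, -0.35], "jaw": 0.3}, {"xyz": [-7.7, -24.7, 4.5], "twist": [0, 0, -0.35], "jaw": 0.3}, {"xyz": [-7.7, -24.7, 4.5], "twist": [0, 0, -0.35], "jaw": 0.3}, {"xyz": [-7.7, -24.7, 4.5], "twist": [0, 0, -0.35], "jaw": 0.3}, {"xyz": [-7.7, -24.7, 4.5], "twist": [0, 0, -0.35], "jaw": 0.3}, {"xyz": [-7.7, -24.7, 4.5], "twist": [0, 0, -0.35], "jaw": 0.3}, {"xyz": [-7.7, -24.7, 4.5], "twist": [0, 0, -0.35], "jaw": 0.3}]'

```text
time_s: 2.35
tool_pos: [0.5892, -0.2435, 0.3289]
tool_rot: [179.9, -0.1, -174.8]
force: [0.3, 0.7, -0.3]
grip_width: 0.0609
grasp_force: 0.0
```

```bash
python3 -c "
from h import *
o=env.get_obs();print(o['tool_pos'],o['tool_rot'],o['qpos'])
go(.588,-.251,.186,184.8)
snap('scene','s1'); c=snap('top','t1'); print(bands(c))"
```

```text
[ 0.58915248 -0.2435276   0.3288883 ] [ 1.79894072e+02 -8.97968870e-02 -1.74833799e+02] [ -8.70846356  22.16746048  36.61729877  91.73832329 -13.83273818
  70.81734487 125.64955982]
xyz [ 0.18 -0.73 14.29] wz 0.37
{'yel': [], 'blu': [], 'grn': [], 'red': [(110, [0.4022, -0.3383])]}
```

View pics/s1.png

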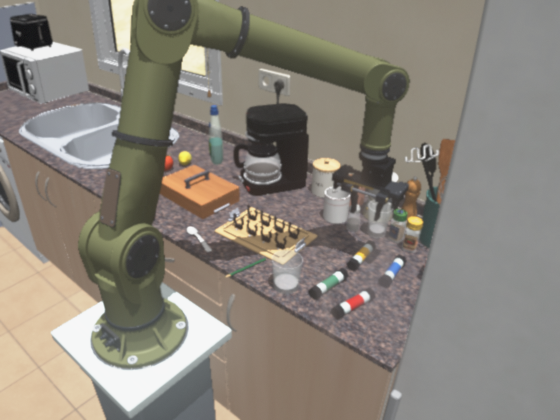

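The scene view shows the gripper high over the yellow tube (360,255), with all the tubes still in place. Descending.

Request:
servo_tool --plan '[{"xyz": [0, 0, 6], "twist": [0, 0, 0], "jaw": 0.3}, {"xyz": [0, 0, 9], "twist": [0, 0, 0], "jaw": 0.3}, {"xyz": [0, 0, 9], "twist": [0, 0, 0], "jaw": 0.3}, {"xyz": [0, 0, 9], "twist": [0, 0, 0], "jaw": 0.3}]'

```text
time_s: 2.78
tool_pos: [0.5881, -0.2418, 0.2374]
tool_rot: [179.8, -0.3, -174.7]
force: [0.1, 0.2, 0.3]
grip_width: 0.0611
grasp_force: 0.0
```

```bash
python3 -c "
from h import *
o=env.get_obs();print(o['tool_pos'],o['tool_rot'],o['joint_velocities'].round(1))
go(.588,-.251,.186,184.8)
"
```

```text
[ 0.58805467 -0.2417773   0.237363  ] [ 179.78177653   -0.30108045 -174.68583862] [ 0.2 -2.5  1.9 -4.4  0.7  0.9 -0.2]
xyz [ 0.09 -0.92  5.14] wz 0.51
```

Request:
servo_tool --plan '[{"xyz": [0.1, -0.9, 1.5], "twist": [0, 0, 0.5], "jaw": 0.3}, {"xyz": [0.1, -0.9, 4], "twist": [0, 0, 0.5], "jaw": 0.3}, {"xyz": [0.1, -0.9, 5.1], "twist": [0, 0, 0.5], "jaw": 0.3}, {"xyz": [0.1, -0.9, 5.1], "twist": [0, 0, 0.5], "jaw": 0.3}, {"xyz": [0.1, -0.9, 5.1], "twist": [0, 0, 0.5], "jaw": 0.3}]'

```text
time_s: 3.2
tool_pos: [0.5891, -0.254, 0.1895]
tool_rot: [-180.0, 0.0, -175.3]
force: [0.5, -1.0, 0.9]
grip_width: 0.0611
grasp_force: 0.0
```

Request:
servo_tool --plan '[{"xyz": [0, 0, 0], "twist": [0, 0, 0], "jaw": 0.75}, {"xyz": [0, 0, 0], "twist": [0, 0, 0], "jaw": 0.9}, {"xyz": [0, 0, 0], "twist": [0, 0, 0], "jaw": 0.9}, {"xyz": [0, 0, 0], "twist": [0, 0, 0], "jaw": 0.9}, {"xyz": [0, 0, 0], "twist": [0, 0, 0], "jaw": 0.9}, {"xyz": [0, 0, 0], "twist": [0, 0, 0], "jaw": 0.9}]' --newtons 50

```text
time_s: 3.7
tool_pos: [0.5889, -0.2538, 0.189]
tool_rot: [180.0, 0.0, -175.3]
force: [0.0, -0.6, 0.0]
grip_width: 0.0286
grasp_force: 0.3
```

```bash
python3 -c "
from h import *
o=env.get_obs();print(o['tool_pos'],o['tool_rot'],o['grip_width'],o['grasp_force'])
p=o['tool_pos'];print(p+[0,0,.17])
go(.5022,-.0439,.36,182.65)
"
```

```text
[ 0.58888461 -0.25375432  0.18902028] [ 1.79994027e+02  2.34250752e-02 -1.75336746e+02] 0.028574541130492633 0.26655251160264015
[ 0.58888461 -0.25375432  0.35902028]
xyz [  6.93  21.62 -17.1 ] wz 2.01
```

Request:
servo_tool --plan '[{"xyz": [0, 0, 0], "twist": [0, 0, 0], "jaw": 0.9}, {"xyz": [0, 0, 0], "twist": [0, 0, 0], "jaw": 0.9}, {"xyz": [0, 0, -3], "twist": [0, 0, 0], "jaw": 0.9}, {"xyz": [0, 0, -7], "twist": [0, 0, 0], "jaw": 0.9}, {"xyz": [0, 0, -11], "twist": [0, 0, 0], "jaw": 0.9}, {"xyz": [0, 0, -15], "twist": [0, 0, 0], "jaw": 0.9}, {"xyz": [0, 0, -17], "twist": [0, 0, 0], "jaw": 0.9}]'

```text
time_s: 4.28
tool_pos: [0.5893, -0.2548, 0.3641]
tool_rot: [-179.8, 0.4, -175.4]
force: [0.5, -1.1, -0.6]
grip_width: 0.0269
grasp_force: 50.0
```

Request:
servo_tool --plan '[{"xyz": [1, 3, 0], "twist": [0, 0, 1], "jaw": 0.9}, {"xyz": [2, 6.5, 0], "twist": [0, 0, 2], "jaw": 0.9}, {"xyz": [3.1, 10, 0], "twist": [0, 0, 2], "jaw": 0.9}, {"xyz": [4.2, 13.5, 0], "twist": [0, 0, 2], "jaw": 0.9}, {"xyz": [5.5, 17, 0], "twist": [0, 0, 2], "jaw": 0.9}, {"xyz": [6.5, 20, 0], "twist": [0, 0, 2], "jaw": 0.9}, {"xyz": [6.9, 21.6, 0], "twist": [0, 0, 2], "jaw": 0.9}, {"xyz": [6.9, 21.6, 0], "twist": [0, 0, 2], "jaw": 0.9}, {"xyz": [6.9, 21.6, 0], "twist": [0, 0, 2], "jaw": 0.9}]'

```text
time_s: 5.03
tool_pos: [0.5022, -0.0435, 0.3588]
tool_rot: [180.0, 0.0, -177.2]
force: [-0.4, -0.2, -0.4]
grip_width: 0.0271
grasp_force: 50.0
```

```bash
python3 -c "
from h import *
o=env.get_obs();print(o['tool_pos'],o['tool_rot'],o['grip_width'],o['grasp_force'])
go(.5027,-.0439,.235,182.65)
snap('scene','s2'); crop('s2',200,150,420,330,3.6)
c=snap('top','t2');print(bands(c))"
```

```text
[ 0.50222167 -0.04347698  0.35879247] [ 1.79989375e+02  2.47738725e-02 -1.77208622e+02] 0.02711154527347398 49.99933362007141
xyz [-0.05 -0.04 12.38] wz 0.14
{'yel': [], 'blu': [(112, [0.5845, -0.3527])], 'grn': [(117, [0.4239, -0.2476])], 'red': [(54, [0.6456, -0.4343]), (110, [0.4022, -0.3383])]}
```

View pics/s2_c.png

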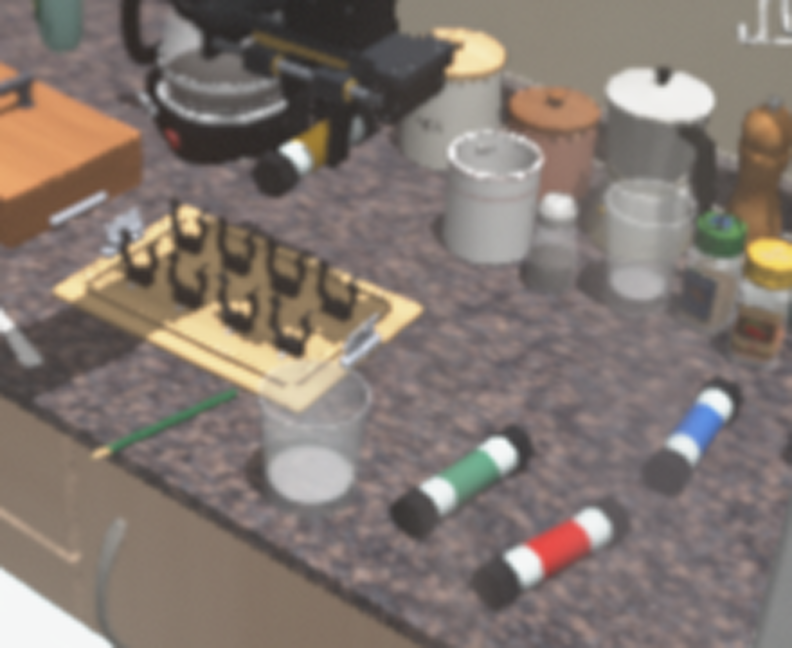

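The yellow tube is held level, the case is empty, and the glass and shaker are standing. Lowering to just above the clips, then pressing.

Request:
servo_tool --plan '[{"xyz": [-0.05, 0, 4], "twist": [0, 0, 0.1], "jaw": 0.9}, {"xyz": [-0.05, 0, 8], "twist": [0, 0, 0.1], "jaw": 0.9}, {"xyz": [-0.05, 0, 11], "twist": [0, 0, 0.1], "jaw": 0.9}, {"xyz": [-0.05, 0, 12], "twist": [0, 0, 0.1], "jaw": 0.9}, {"xyz": [-0.05, 0, 12], "twist": [0, 0, 0.1], "jaw": 0.9}]' --newtons 60

```text
time_s: 5.55
tool_pos: [0.5019, -0.0454, 0.2362]
tool_rot: [-179.9, -0.3, -177.6]
force: [-1.0, 0.4, -0.7]
grip_width: 0.0267
grasp_force: 60.0
```

Request:
servo_tool --plan '[{"xyz": [0, 0, 0.5], "twist": [0, 0, 0], "jaw": 0.9}, {"xyz": [0, 0, 1], "twist": [0, 0, 0], "jaw": 0.9}, {"xyz": [0, 0, 1], "twist": [0, 0, 0], "jaw": 0.9}]'

```text
time_s: 5.8
tool_pos: [0.5037, -0.0444, 0.2296]
tool_rot: [180.0, 0.1, -177.5]
force: [0.0, 0.1, -0.5]
grip_width: 0.0267
grasp_force: 60.0
```

Request:
servo_tool --plan '[{"xyz": [0, 0, 0.5], "twist": [0, 0, 0], "jaw": 0.9}, {"xyz": [0, 0, 1], "twist": [0, 0, 0], "jaw": 0.9}, {"xyz": [0, 0, 1], "twist": [0, 0, 0], "jaw": 0.9}]'

```text
time_s: 6.05
tool_pos: [0.5047, -0.0443, 0.2203]
tool_rot: [-180.0, 0.4, -177.4]
force: [4.7, -0.3, -2.3]
grip_width: 0.026
grasp_force: 60.0
```

```bash
python3 -c "
from h import *
o=env.get_obs();print(o['tool_pos'],o['tool_rot'],o['force'],o['wrist_torque'])
c=snap('scene','s3')
im=c['img'][:,:,::-1]
a=cv2.resize(im[195:270,205:325],None,fx=6.5,fy=6.5,interpolation=cv2.INTER_CUBIC);cv2.imwrite('pics/s3_c.png',a)"
```

```text
[ 0.50470849 -0.04430524  0.22025689] [-179.984216      0.35394495 -177.43613962] [ 4.69054735 -0.32237788 -2.26344471] [-0.08620823 -0.97909938  0.02696683]
```

View pics/s3_c.png

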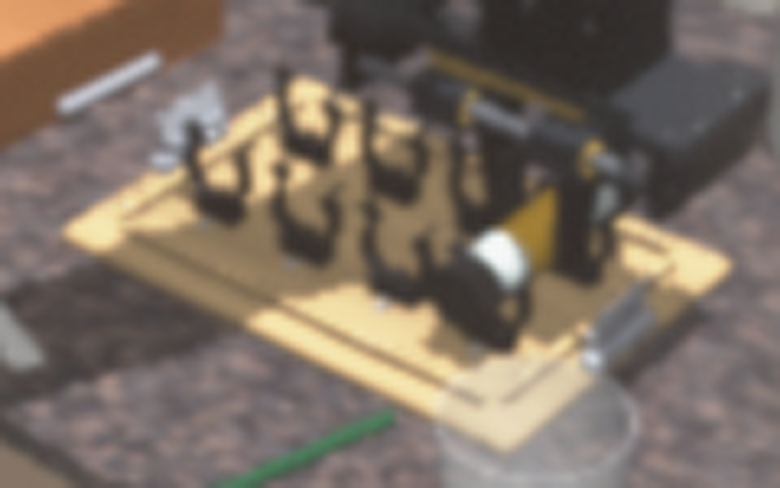

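```bash
python3 -c "
from h import *
c=load('top0')
for z in (.02,.03,.04): print(z,ray(c,194.5/4-.5+220,206.6/4-.5+165,z))
a=np.radians(2.65);R=np.array([[np.cos(a),-np.sin(a)],[np.sin(a),np.cos(a)]])
q=lambda x,y,z:(proj(c,[*(np.array([.498,.037])+R@[x,y]),z])+.5-[220,165])*4-.5
for x in(-.033,.033):
  for z in (.022,.054): print(x,z,[q(x+d,-.081,z).round(0).tolist() for d in(-.006,.006)],[q(x+d,.081,z).round(0).tolist() for d in(-.006,.006)])
"
python3 - <<'E'
import cv2
im=cv2.imread('pics/top0.png')[186:252,222:316]
cv2.imwrite('pics/case_c.png',cv2.resize(im,None,fx=8,fy=8,interpolation=cv2.INTER_CUBIC))
E
```

```text
0.02 [0.49993149 0.03828031 0.02      ]
0.03 [0.49856922 0.03819501 0.03      ]
0.04 [0.49720695 0.0381097  0.04      ]
-0.033 0.022 [[300.0, 253.0], [299.0, 238.0]] [[95.0, 261.0], [95.0, 246.0]]
-0.033 0.054 [[302.0, 249.0], [301.0, 233.0]] [[92.0, 257.0], [92.0, 241.0]]
0.033 0.022 [[296.0, 171.0], [295.0, 156.0]] [[93.0, 178.0], [92.0, 164.0]]
0.033 0.054 [[298.0, 164.0], [297.0, 149.0]] [[90.0, 172.0], [90.0, 157.0]]
```

View pics/case_c.png

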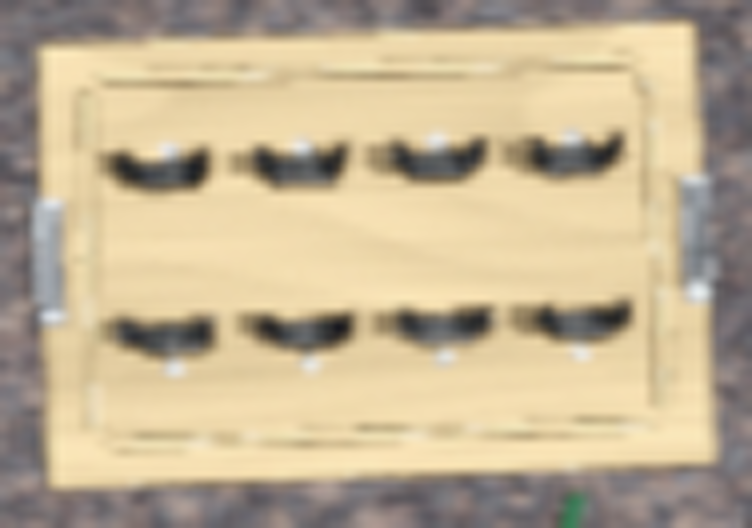

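Request:
servo_tool --plan '[{"xyz": [0, 0, 0], "twist": [0, 0, 0], "jaw": 0.9}, {"xyz": [0, 0, 0], "twist": [0, 0, 0], "jaw": 0.9}, {"xyz": [0, 0, 0], "twist": [0, 0, 0], "jaw": 0.9}, {"xyz": [0, 0, 0], "twist": [0, 0, 0], "jaw": 0.9}]'

```text
time_s: 6.43
tool_pos: [0.5047, -0.0442, 0.2202]
tool_rot: [-180.0, 0.3, -177.4]
force: [4.7, -1.2, -0.8]
grip_width: 0.0269
grasp_force: 60.0
```

```bash
python3 -c "
from h import *
c=load('s3'); a=np.radians(2.6); u=np.array([np.cos(a),np.sin(a)])
for off in (-.006,-.001,.004):
  for d in(-.062,-.044,.0,.044,.062):
    P=np.array([.5047,-.0442])+u*(off+d); print(off,d,((proj(c,[*P,.046])-[205,195])*6.5).round(0))
for x in (-.039,-.027):
  P=np.array([.498,.038])+np.array([np.cos(a)*x+np.sin(a)*.081,np.sin(a)*x-np.cos(a)*.081]); print('clip',x,((proj(c,[*P,.022])-[205,195])*6.5).round(0))
c2=load('t2')
b=cv2.cvtColor(c2['img'],cv2.COLOR_RGB2HSV)
"
python3 - <<'E'
import cv2
im=cv2.imread('pics/s3.png')[220:260,255:315]
cv2.imwrite('pics/s3_d.png',cv2.resize(im,None,fx=13,fy=13,interpolation=cv2.INTER_CUBIC))
E
```

```text
-0.006 -0.062 [442. 308.]
-0.006 -0.044 [467. 290.]
-0.006 0.0 [525. 245.]
-0.006 0.044 [581. 203.]
-0.006 0.062 [603. 186.]
-0.001 -0.062 [449. 303.]
-0.001 -0.044 [473. 284.]
-0.001 0.0 [532. 240.]
-0.001 0.044 [587. 198.]
-0.001 0.062 [609. 182.]
0.004 -0.062 [456. 298.]
0.004 -0.044 [480. 279.]
0.004 0.0 [538. 236.]
0.004 0.044 [594. 194.]
0.004 0.062 [616. 177.]
clip -0.039 [474. 324.]
clip -0.027 [490. 311.]
```

View pics/s3_d.png

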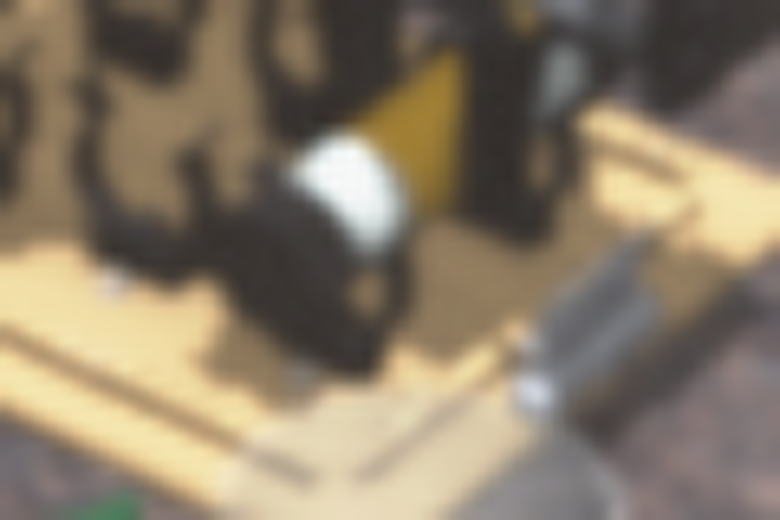

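Request:
servo_tool --plan '[{"xyz": [-0.4, 0, 0], "twist": [0, 0, 0], "jaw": 0.9}, {"xyz": [-0.4, 0, 0], "twist": [0, 0, 0], "jaw": 0.9}, {"xyz": [-0.4, 0, 0], "twist": [0, 0, 0], "jaw": 0.9}, {"xyz": [-0.4, 0, 0], "twist": [0, 0, 0], "jaw": 0.9}]'

```text
time_s: 6.77
tool_pos: [0.507, -0.0441, 0.2192]
tool_rot: [180.0, 0.0, -177.4]
force: [-1.9, -1.8, 5.0]
grip_width: 0.0261
grasp_force: 60.0
```

Request:
servo_tool --plan '[{"xyz": [-0.2, 0, 0], "twist": [0, 0, 0], "jaw": 0.9}, {"xyz": [-0.2, 0, 0], "twist": [0, 0, 0], "jaw": 0.9}, {"xyz": [-0.2, 0, 0], "twist": [0, 0, 0], "jaw": 0.9}, {"xyz": [-0.2, 0, 0], "twist": [0, 0, 0], "jaw": 0.9}]'

```text
time_s: 7.1
tool_pos: [0.5084, -0.044, 0.2184]
tool_rot: [-180.0, -0.1, -177.5]
force: [-3.6, -1.7, 3.4]
grip_width: 0.0264
grasp_force: 60.0
```

Request:
servo_tool --plan '[{"xyz": [0.25, 0, 0], "twist": [0, 0, 0], "jaw": 0.9}, {"xyz": [0.25, 0, 0.4], "twist": [0, 0, 0], "jaw": 0.9}, {"xyz": [0.25, 0, 0.8], "twist": [0, 0, 0], "jaw": 0.9}, {"xyz": [0.25, 0, 1.0], "twist": [0, 0, 0], "jaw": 0.9}, {"xyz": [0.25, 0, 1.0], "twist": [0, 0, 0], "jaw": 0.9}, {"xyz": [0.25, 0, 1.0], "twist": [0, 0, 0], "jaw": 0.9}]'

```text
time_s: 7.6
tool_pos: [0.5068, -0.044, 0.2097]
tool_rot: [180.0, 0.0, -177.5]
force: [-3.1, -1.7, 11.6]
grip_width: 0.0264
grasp_force: 60.0
```

```bash
python3 -c "
from h import *
o=env.get_obs();print(o['tool_pos'],o['tool_rot'],o['force'],o['wrist_torque'])
c=snap('scene','s4')
im=c['img'][:,:,::-1]
a=cv2.resize(im[195:270,205:325],None,fx=6.5,fy=6.5,interpolation=cv2.INTER_CUBIC);cv2.imwrite('pics/s4_c.png',a)"
```

```text
[ 0.50683514 -0.04401864  0.20973534] [ 1.79956058e+02  1.57272711e-02 -1.77450110e+02] [-3.07293445 -1.68815272 11.57742664] [-0.22655048  0.77124231 -0.0174402 ]
```

Request:
servo_tool --plan '[{"xyz": [0, 0, 0.3], "twist": [0, 0, 0], "jaw": 0.9}, {"xyz": [0, 0, 0.3], "twist": [0, 0, 0], "jaw": 0.9}, {"xyz": [0, 0, 0.3], "twist": [0, 0, 0], "jaw": 0.9}]'

```text
time_s: 7.9
tool_pos: [0.5071, -0.0443, 0.2095]
tool_rot: [179.9, -0.0, -177.5]
force: [-11.6, -0.3, 36.1]
grip_width: 0.0266
grasp_force: 60.0
```

Request:
servo_tool --plan '[{"xyz": [0, 0, 0], "twist": [0, 0, 0], "jaw": 0.55}, {"xyz": [0, 0, 0], "twist": [0, 0, 0], "jaw": 0.55}, {"xyz": [0, 0, 0], "twist": [0, 0, 0], "jaw": 0.55}, {"xyz": [0, 0, 0], "twist": [0, 0, 0], "jaw": 0.55}]'

```text
time_s: 8.23
tool_pos: [0.5061, -0.0435, 0.2051]
tool_rot: [180.0, -0.1, -177.4]
force: [0.9, -0.2, -0.1]
grip_width: 0.0379
grasp_force: 0.0
```

Request:
servo_tool --plan '[{"xyz": [0, 0, -3], "twist": [0, 0, 0], "jaw": 0.55}, {"xyz": [0, 0, -7], "twist": [0, 0, 0], "jaw": 0.5}, {"xyz": [0, 0, -11], "twist": [0, 0, 0], "jaw": 0.3}, {"xyz": [0, 0, -15], "twist": [0, 0, 0], "jaw": 0.3}, {"xyz": [0, -3, -15], "twist": [0, 0, 0], "jaw": 0.3}, {"xyz": [0, -6, -15], "twist": [0, 0, 0], "jaw": 0.3}, {"xyz": [0, -10, -15], "twist": [0, 0, 0], "jaw": 0.3}, {"xyz": [0, -14, -15], "twist": [0, 0, 0], "jaw": 0.3}, {"xyz": [0, -14, -15], "twist": [0, 0, 0], "jaw": 0.3}]'

```text
time_s: 8.98
tool_pos: [0.511, -0.1921, 0.3558]
tool_rot: [-179.7, -0.0, -178.0]
force: [-1.6, -1.1, -0.0]
grip_width: 0.0609
grasp_force: 0.0
```

```bash
python3 -c "
from h import *
o=env.get_obs();print(o['tool_pos'],o['tool_rot'],o['force'])
c=snap('scene','s5'); t=snap('top','t5'); print(bands(t))
a=cv2.resize(c['img'][195:275,205:325,::-1],None,fx=6.5,fy=6.5,interpolation=cv2.INTER_CUBIC)
b=cv2.resize(t['img'][180:265,215:335,::-1],None,fx=6.5,fy=6.5,interpolation=cv2.INTER_CUBIC)
cv2.imwrite('pics/s5_c.png',cv2.resize(np.vstack([a,b]),None,fx=.55,fy=.55))"
```

```text
[ 0.51101366 -0.19211167  0.35583033] [-1.79668270e+02 -1.24727397e-02 -1.78045927e+02] [-1.64318975 -1.13537348 -0.0227123 ]
{'yel': [], 'blu': [], 'grn': [], 'red': [(56, [0.6447, -0.4347]), (111, [0.4023, -0.3382])]}
```

View pics/s5_c.png

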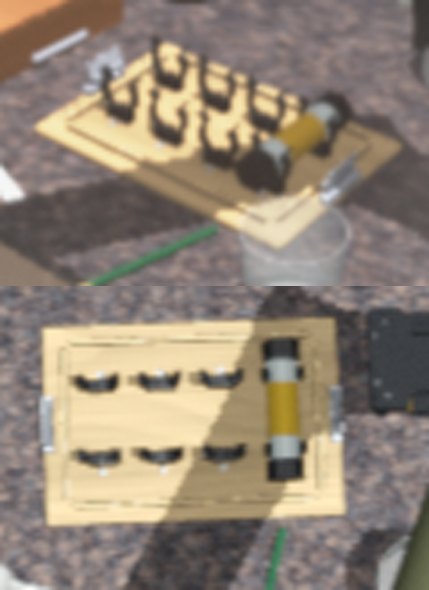

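Yellow is home in the rightmost bay: the press bottomed at 36 N and its caps sit outside both clips. I'll measure where it lies in the camera frame against the TCP at release, to correct the next ones.

```bash
cat >> h.py <<'E'
def blob(c,col,box,z,dbg=0):
    lo,hi,s={'yel':(18,32,110),'blu':(100,120,100),'grn':(70,95,60),'red':(0,8,130)}[col]
    h=cv2.cvtColor(c['img'],cv2.COLOR_RGB2HSV); m=(h[...,0]>=lo)&(h[...,0]<=hi)&(h[...,1]>s)&(h[...,2]>40)
    y,x=np.nonzero(m); k=(x>=box[0])&(x<box[1])&(y>=box[2])&(y<box[3]); x,y=x[k],y[k]
    return len(x),ray(c,x.mean(),y.mean(),z)[:2].round(4)
E
python3 -c "
from h import *
t=load('t5'); print(blob(t,'yel',(288,300,204,220),.038))
go(.588,-.251,.33,184.8)
go(.436,-.249,.30,172.3)
go(.436,-.249,.188,172.3,(.436,-.249,.30,172.3))
"
```

```text
(125, array([ 0.5084, -0.0419]))
xyz [-7.31 -6.85  2.5 ] wz -2.48
xyz [ 7.87 -6.04  5.5 ] wz 10.02
xyz [ 0.   0.  11.2] wz -0.0
```

Request:
servo_tool --plan '[{"xyz": [3.5, -2.5, 0], "twist": [0, 0, 6], "jaw": 0.3}, {"xyz": [7, -5, 2], "twist": [0, 0, 10], "jaw": 0.3}, {"xyz": [7.9, -6.1, 5], "twist": [0, 0, 10], "jaw": 0.3}, {"xyz": [7.9, -6.1, 8], "twist": [0, 0, 10], "jaw": 0.3}, {"xyz": [7.9, -6.1, 11], "twist": [0, 0, 10], "jaw": 0.3}, {"xyz": [7.9, -6.1, 12], "twist": [0, 0, 10], "jaw": 0.3}, {"xyz": [7.9, -6.1, 12], "twist": [0, 0, 10], "jaw": 0.3}, {"xyz": [7.9, -6.1, 12], "twist": [0, 0, 10], "jaw": 0.3}]'

```text
time_s: 9.75
tool_pos: [0.4372, -0.2473, 0.2359]
tool_rot: [-180.0, -0.0, 172.7]
force: [-0.2, 0.0, 0.4]
grip_width: 0.0607
grasp_force: 0.0
```

```bash
python3 -c "
from h import *
o=env.get_obs();print(o['tool_pos'],o['tool_rot'])
go(.4355,-.250,.187,172.3)
"
```

```text
[ 0.43721947 -0.24734683  0.23594938] [-1.79997248e+02 -4.36981465e-02  1.72667942e+02]
xyz [ 0.14 -0.29  4.89] wz 0.37
```

Request:
servo_tool --plan '[{"xyz": [0.1, -0.3, 2], "twist": [0, 0, 0.4], "jaw": 0.3}, {"xyz": [0.1, -0.3, 4.5], "twist": [0, 0, 0.4], "jaw": 0.3}, {"xyz": [0.1, -0.3, 4.9], "twist": [0, 0, 0.4], "jaw": 0.3}, {"xyz": [0.1, -0.3, 4.9], "twist": [0, 0, 0.4], "jaw": 0.3}, {"xyz": [0.1, -0.3, 4.9], "twist": [0, 0, 0.4], "jaw": 0.75}, {"xyz": [0.1, -0.3, 4.9], "twist": [0, 0, 0.4], "jaw": 0.9}, {"xyz": [0.1, -0.3, 4.9], "twist": [0, 0, 0.4], "jaw": 0.9}, {"xyz": [0.1, -0.3, 4.9], "twist": [0, 0, 0.4], "jaw": 0.9}, {"xyz": [0.1, -0.3, 4.9], "twist": [0, 0, 0.4], "jaw": 0.9}, {"xyz": [0.1, -0.3, 4.9], "twist": [0, 0, 0.4], "jaw": 0.9}]'

```text
time_s: 10.58
tool_pos: [0.4353, -0.2512, 0.1871]
tool_rot: [180.0, 0.0, 172.2]
force: [0.3, 0.4, -0.3]
grip_width: 0.0291
grasp_force: 0.0
```

Request:
servo_tool --plan '[{"xyz": [0, 0, 0], "twist": [0, 0, 0], "jaw": 0.9}, {"xyz": [0, 0, 0], "twist": [0, 0, 0], "jaw": 0.9}]'

```text
time_s: 10.75
tool_pos: [0.4353, -0.2512, 0.1871]
tool_rot: [180.0, 0.0, 172.2]
force: [-0.2, 1.0, 3.9]
grip_width: 0.0266
grasp_force: 60.0
```

Request:
servo_tool --plan '[{"xyz": [0, 0, -3], "twist": [0, 0, 0], "jaw": 0.9}, {"xyz": [0, 0, -7], "twist": [0, 0, 0], "jaw": 0.9}, {"xyz": [0, 0, -11], "twist": [0, 0, 0], "jaw": 0.9}, {"xyz": [0, 0, -15], "twist": [0, 0, 0], "jaw": 0.9}, {"xyz": [0, 0, -17], "twist": [0, 0, 0], "jaw": 0.9}, {"xyz": [0, 0, -17], "twist": [0, 0, 0], "jaw": 0.9}]'

```text
time_s: 11.25
tool_pos: [0.4363, -0.2524, 0.3616]
tool_rot: [-180.0, 0.5, 172.2]
force: [1.2, -0.3, -0.6]
grip_width: 0.0266
grasp_force: 60.0
```

```bash
python3 -c "
from h import *
o=env.get_obs();print(o['tool_pos'],o['tool_rot'])
go(.512,.0116,.35,182.65)
"
```

```text
[ 0.43634131 -0.2523723   0.3616164 ] [-179.97810571    0.52784741  172.15074558]
xyz [-3.89 27.18  1.16] wz -10.5
```

Request:
servo_tool --plan '[{"xyz": [-0.5, 3.5, 0.3], "twist": [0, 0, -5], "jaw": 0.9}, {"xyz": [-1, 7.5, 0.6], "twist": [0, 0, -10.5], "jaw": 0.9}, {"xyz": [-1.6, 11.5, 1], "twist": [0, 0, -10.5], "jaw": 0.9}, {"xyz": [-2.2, 15.5, 1], "twist": [0, 0, -10.5], "jaw": 0.9}, {"xyz": [-2.8, 19.5, 1], "twist": [0, 0, -10.5], "jaw": 0.9}, {"xyz": [-3.4, 23.5, 1], "twist": [0, 0, -10.5], "jaw": 0.9}, {"xyz": [-3.9, 26.5, 1], "twist": [0, 0, -10.5], "jaw": 0.9}, {"xyz": [-3.9, 27.2, 3], "twist": [0, 0, -10.5], "jaw": 0.9}, {"xyz": [-3.9, 27.2, 6], "twist": [0, 0, -10.5], "jaw": 0.9}, {"xyz": [-3.9, 27.2, 6], "twist": [0, 0, -10.5], "jaw": 0.9}]'

```text
time_s: 12.08
tool_pos: [0.5081, 0.0141, 0.2906]
tool_rot: [-179.9, -0.6, -177.2]
force: [-1.8, -0.1, -2.0]
grip_width: 0.0267
grasp_force: 60.0
```

```bash
python3 -c "
from h import *
o=env.get_obs();print(o['tool_pos'],o['tool_rot'],o['grip_width'],o['grasp_force'])
go(.512,.0116,.235,182.65)
t=snap('top','t6'); print(bands(t))
"
```

```text
[0.50814045 0.01411306 0.29064374] [-179.88390258   -0.63111198 -177.21829613] 0.02674841869050758 59.97765898704529
xyz [-0.37 -0.27  5.56] wz 0.13
{'yel': [], 'blu': [(111, [0.5845, -0.3528])], 'grn': [], 'red': [(54, [0.6447, -0.4347]), (111, [0.4021, -0.3382])]}
```

Request:
servo_tool --plan '[{"xyz": [-0.3, -0.2, 2], "twist": [0, 0, 0], "jaw": 0.9}, {"xyz": [-0.3, -0.2, 4], "twist": [0, 0, 0], "jaw": 0.9}, {"xyz": [-0.3, -0.2, 5], "twist": [0, 0, 0], "jaw": 0.9}, {"xyz": [-0.3, -0.2, 5], "twist": [0, 0, 0], "jaw": 0.9}, {"xyz": [-0.3, -0.2, 5], "twist": [0, 0, 0], "jaw": 0.9}, {"xyz": [-0.3, -0.2, 5], "twist": [0, 0, 0], "jaw": 0.9}]'

```text
time_s: 12.63
tool_pos: [0.5146, 0.0109, 0.2481]
tool_rot: [180.0, 0.1, -177.4]
force: [0.5, -0.4, -0.8]
grip_width: 0.0266
grasp_force: 60.0
```

```bash
python3 -c "
from h import *
o=env.get_obs();print(o['tool_pos'],o['tool_rot'],o['grip_width'],o['grasp_force'])
go(.512,.0116,.208,182.65)
"
```

```text
[0.51455814 0.01088743 0.24807607] [ 1.79980449e+02  1.09614880e-01 -1.77368869e+02] 0.026641252093188603 59.97791647911072
xyz [0.25 0.08 4.01] wz -0.02
```

Request:
servo_tool --plan '[{"xyz": [0.25, 0.05, 0.6], "twist": [0, 0, 0], "jaw": 0.9}, {"xyz": [0.25, 0.05, 1.2], "twist": [0, 0, 0], "jaw": 0.9}, {"xyz": [0.25, 0.05, 1.8], "twist": [0, 0, 0], "jaw": 0.9}, {"xyz": [0.25, 0.05, 2.3], "twist": [0, 0, 0], "jaw": 0.9}, {"xyz": [0.25, 0.05, 2.3], "twist": [0, 0, 0], "jaw": 0.9}]'

```text
time_s: 13.05
tool_pos: [0.5119, 0.0108, 0.2235]
tool_rot: [-179.9, 0.1, -177.4]
force: [1.7, -2.0, -0.3]
grip_width: 0.0265
grasp_force: 60.0
```

Request:
servo_tool --plan '[{"xyz": [0, 0, 0.5], "twist": [0, 0, 0], "jaw": 0.9}, {"xyz": [0, 0, 1], "twist": [0, 0, 0], "jaw": 0.9}, {"xyz": [0, 0, 1.5], "twist": [0, 0, 0], "jaw": 0.9}, {"xyz": [0, 0, 1.8], "twist": [0, 0, 0], "jaw": 0.9}, {"xyz": [0, 0, 1.8], "twist": [0, 0, 0], "jaw": 0.9}, {"xyz": [0, 0, 1.8], "twist": [0, 0, 0], "jaw": 0.9}]'

```text
time_s: 13.55
tool_pos: [0.512, 0.0108, 0.2078]
tool_rot: [180.0, 0.0, -177.4]
force: [-6.3, -3.0, 19.7]
grip_width: 0.0266
grasp_force: 60.0
```

Request:
servo_tool --plan '[{"xyz": [0, 0, 0.15], "twist": [0, 0, 0], "jaw": 0.9}, {"xyz": [0, 0, 0.15], "twist": [0, 0, 0], "jaw": 0.9}, {"xyz": [0, 0, 0], "twist": [0, 0, 0], "jaw": 0.55}, {"xyz": [0, 0, 0], "twist": [0, 0, 0], "jaw": 0.55}, {"xyz": [0, 0, 0], "twist": [0, 0, 0], "jaw": 0.55}, {"xyz": [0, 0, 0], "twist": [0, 0, 0], "jaw": 0.55}]'

```text
time_s: 14.05
tool_pos: [0.511, 0.0119, 0.2051]
tool_rot: [180.0, -0.1, -177.3]
force: [-0.8, -0.4, -0.5]
grip_width: 0.0381
grasp_force: 0.0
```

Request:
servo_tool --plan '[{"xyz": [0, 0, -3], "twist": [0, 0, 0], "jaw": 0.55}, {"xyz": [0, 0, -7], "twist": [0, 0, 0], "jaw": 0.5}, {"xyz": [0, 0, -11], "twist": [0, 0, 0], "jaw": 0.3}, {"xyz": [0, 0, -15], "twist": [0, 0, 0], "jaw": 0.3}, {"xyz": [2, -4, -15], "twist": [0, 0, 5], "jaw": 0.3}, {"xyz": [3, -8, -15], "twist": [0, 0, 10], "jaw": 0.3}, {"xyz": [4, -12, -15], "twist": [0, 0, 16.7], "jaw": 0.3}, {"xyz": [5, -16, -15], "twist": [0, 0, 16.7], "jaw": 0.3}, {"xyz": [6, -20, -15], "twist": [0, 0, 16.7], "jaw": 0.3}, {"xyz": [6, -20, -15], "twist": [0, 0, 16.7], "jaw": 0.3}]'

```text
time_s: 14.88
tool_pos: [0.4577, -0.1992, 0.3558]
tool_rot: [-179.8, 0.0, 165.3]
force: [-0.9, -0.4, 1.1]
grip_width: 0.0608
grasp_force: 0.0
```

```bash
python3 -c "
from h import *
o=env.get_obs();print(o['tool_pos'],o['tool_rot'],o['force'])
go(.402,-.3385,.24,165.7)
c=snap('scene','s7'); t=snap('top','t7'); print(bands(t))
"
```

```text
[ 0.45774148 -0.19920265  0.35583682] [-1.79788175e+02  3.17150304e-02  1.65301164e+02] [-0.89846161 -0.44744257  1.05085376]
xyz [  1.86 -14.89  11.58] wz -0.4
{'yel': [], 'blu': [], 'grn': [], 'red': [(54, [0.6448, -0.4347])]}
```

Request:
servo_tool --plan '[{"xyz": [0.5, -4, 0], "twist": [0, 0, 0], "jaw": 0.3}, {"xyz": [1, -8, 1], "twist": [0, 0, -0.4], "jaw": 0.3}, {"xyz": [1.5, -12, 3], "twist": [0, 0, -0.4], "jaw": 0.3}, {"xyz": [1.9, -14.9, 5], "twist": [0, 0, -0.4], "jaw": 0.3}, {"xyz": [1.9, -14.9, 8.5], "twist": [0, 0, -0.4], "jaw": 0.3}, {"xyz": [1.9, -14.9, 11.5], "twist": [0, 0, -0.4], "jaw": 0.3}, {"xyz": [1.9, -14.9, 11.5], "twist": [0, 0, -0.4], "jaw": 0.3}, {"xyz": [1.9, -14.9, 11.5], "twist": [0, 0, -0.4], "jaw": 0.3}]'

```text
time_s: 15.65
tool_pos: [0.4066, -0.3291, 0.2393]
tool_rot: [179.9, -0.3, 166.5]
force: [0.8, -0.9, 1.3]
grip_width: 0.0608
grasp_force: 0.0
```

```bash
python3 -c "
from h import *
o=env.get_obs();print(o['tool_pos'],o['tool_rot'],o['qpos'].round(0))
go(.4015,-.339,.187,165.7)
"
```

```text
[ 0.40660396 -0.32910031  0.2392899 ] [179.94712881  -0.26434281 166.48576458] [ -7.  16.  49. 113. -14.  58. 125.]
xyz [ 0.26 -1.08  5.23] wz 0.79
```

Request:
servo_tool --plan '[{"xyz": [0.3, -1.0, 0], "twist": [0, 0, 0.8], "jaw": 0.3}, {"xyz": [0.3, -1.0, 2], "twist": [0, 0, 0.8], "jaw": 0.3}, {"xyz": [0.3, -1.0, 4], "twist": [0, 0, 0.8], "jaw": 0.3}, {"xyz": [0.3, -1.0, 5.1], "twist": [0, 0, 0.8], "jaw": 0.3}, {"xyz": [0.3, -1.0, 5.1], "twist": [0, 0, 0.8], "jaw": 0.3}, {"xyz": [0.3, -1.0, 5.1], "twist": [0, 0, 0.8], "jaw": 0.3}]'

```text
time_s: 16.15
tool_pos: [0.4014, -0.3402, 0.1907]
tool_rot: [-180.0, 0.1, 165.6]
force: [-0.1, 0.2, 0.2]
grip_width: 0.061
grasp_force: 0.0
```

Request:
servo_tool --plan '[{"xyz": [0, 0, 0], "twist": [0, 0, 0], "jaw": 0.75}, {"xyz": [0, 0, 0], "twist": [0, 0, 0], "jaw": 0.9}, {"xyz": [0, 0, 0], "twist": [0, 0, 0], "jaw": 0.9}, {"xyz": [0, 0, 0], "twist": [0, 0, 0], "jaw": 0.9}, {"xyz": [0, 0, 0], "twist": [0, 0, 0], "jaw": 0.9}, {"xyz": [0, 0, 0], "twist": [0, 0, 0], "jaw": 0.9}, {"xyz": [0, 0, 0], "twist": [0, 0, 0], "jaw": 0.9}, {"xyz": [0, 0, 0], "twist": [0, 0, 0], "jaw": 0.9}]'

```text
time_s: 16.82
tool_pos: [0.401, -0.34, 0.1899]
tool_rot: [180.0, 0.0, 165.6]
force: [0.2, 0.1, 1.9]
grip_width: 0.0267
grasp_force: 60.0
```

Request:
servo_tool --plan '[{"xyz": [0, 0, -3], "twist": [0, 0, 0], "jaw": 0.9}, {"xyz": [0, 0, -7], "twist": [0, 0, 0], "jaw": 0.9}, {"xyz": [0, 0, -11], "twist": [0, 0, 0], "jaw": 0.9}, {"xyz": [0, 0, -15], "twist": [0, 0, 0], "jaw": 0.9}, {"xyz": [0, 0, -17], "twist": [0, 0, 0], "jaw": 0.9}, {"xyz": [0, 0, -17], "twist": [0, 0, 0], "jaw": 0.9}]'

```text
time_s: 17.32
tool_pos: [0.4018, -0.3416, 0.3646]
tool_rot: [-179.9, 0.5, 165.6]
force: [-0.0, -1.0, -0.6]
grip_width: 0.0266
grasp_force: 60.0
```

```bash
python3 -c "
from h import *
o=env.get_obs();print(o['tool_pos'],o['tool_rot'])
go(.499,.065,.35,182.65)
"
```

```text
[ 0.40181396 -0.34155532  0.36462341] [-179.94110054    0.51294164  165.55081999]
xyz [ 0.73 41.79  1.46] wz -17.1
```

Request:
servo_tool --plan '[{"xyz": [0, 4, 0], "twist": [0, 0, -5], "jaw": 0.9}, {"xyz": [0.2, 8, 0.5], "twist": [0, 0, -10], "jaw": 0.9}, {"xyz": [0.3, 12, 0.5], "twist": [0, 0, -17.1], "jaw": 0.9}, {"xyz": [0.4, 16, 0.5], "twist": [0, 0, -17.1], "jaw": 0.9}, {"xyz": [0.5, 20, 0.5], "twist": [0, 0, -17.1], "jaw": 0.9}, {"xyz": [0.6, 24, 0.5], "twist": [0, 0, -17.1], "jaw": 0.9}, {"xyz": [0.7, 28, 0.5], "twist": [0, 0, -17.1], "jaw": 0.9}, {"xyz": [0.8, 32, 0.5], "twist": [0, 0, -17.1], "jaw": 0.9}, {"xyz": [0.9, 36, 0.5], "twist": [0, 0, -17.1], "jaw": 0.9}, {"xyz": [0.9, 38.5, 0.5], "twist": [0, 0, -17.1], "jaw": 0.9}]'

```text
time_s: 18.15
tool_pos: [0.4879, 0.0397, 0.3532]
tool_rot: [179.9, -0.1, -177.1]
force: [0.8, -0.1, -0.5]
grip_width: 0.0268
grasp_force: 60.0
```

Request:
servo_tool --plan '[{"xyz": [0, 0, 0], "twist": [0, 0, 0], "jaw": 0.9}, {"xyz": [0, 0, 0], "twist": [0, 0, 0], "jaw": 0.9}]'

```text
time_s: 18.32
tool_pos: [0.4879, 0.0367, 0.3532]
tool_rot: [-179.9, -0.2, -177.1]
force: [-0.1, -0.2, -2.1]
grip_width: 0.0269
grasp_force: 60.0
```

```bash
python3 -c "
from h import *
o=env.get_obs();print(o['tool_pos'],o['tool_rot'],o['grip_width'],o['grasp_force'])
go(.498,.065,.25,182.65)
t=snap('top','t8'); print(bands(t))
"
```

```text
[0.48790051 0.03665891 0.35317401] [-1.79925923e+02 -1.53797929e-01 -1.77127189e+02] 0.026860099417838523 59.99799191951752
xyz [-1.15  2.78 10.32] wz 0.22
{'yel': [], 'blu': [(111, [0.5845, -0.3528])], 'grn': [], 'red': [(55, [0.645, -0.4346]), (43, [0.6526, -0.4666])]}
```

Request:
servo_tool --plan '[{"xyz": [-1.2, 2.8, 1], "twist": [0, 0, 0.2], "jaw": 0.9}, {"xyz": [-1.2, 2.8, 5], "twist": [0, 0, 0.2], "jaw": 0.9}, {"xyz": [-1.2, 2.8, 9], "twist": [0, 0, 0.2], "jaw": 0.9}, {"xyz": [-1.2, 2.8, 10.3], "twist": [0, 0, 0.2], "jaw": 0.9}, {"xyz": [-1.2, 2.8, 10.3], "twist": [0, 0, 0.2], "jaw": 0.9}, {"xyz": [-1.2, 2.8, 10.3], "twist": [0, 0, 0.2], "jaw": 0.9}]'

```text
time_s: 18.87
tool_pos: [0.4986, 0.0619, 0.2512]
tool_rot: [-179.9, -0.1, -177.7]
force: [0.5, -0.1, -1.0]
grip_width: 0.0266
grasp_force: 60.0
```

```bash
python3 -c "
from h import *
o=env.get_obs();print(o['tool_pos'],o['tool_rot'],o['grip_width'],o['grasp_force'])
go(.498,.065,.211,182.65)
"
```

```text
[0.49863006 0.06191171 0.25123468] [-1.79936817e+02 -9.71678763e-02 -1.77698825e+02] 0.026555085675392918 59.99824047088623
xyz [0.05 0.31 4.02] wz -0.35
```

Request:
servo_tool --plan '[{"xyz": [0.05, 0.3, 0.6], "twist": [0, 0, -0.3], "jaw": 0.9}, {"xyz": [0.05, 0.3, 1.2], "twist": [0, 0, -0.3], "jaw": 0.9}, {"xyz": [0.05, 0.3, 1.8], "twist": [0, 0, -0.3], "jaw": 0.9}, {"xyz": [0.05, 0.3, 2.2], "twist": [0, 0, -0.3], "jaw": 0.9}, {"xyz": [0.05, 0.3, 2.2], "twist": [0, 0, -0.3], "jaw": 0.9}]'

```text
time_s: 19.28
tool_pos: [0.4989, 0.0654, 0.23]
tool_rot: [-179.9, 0.1, -177.3]
force: [1.7, -5.0, 0.8]
grip_width: 0.0265
grasp_force: 60.0
```

Request:
servo_tool --plan '[{"xyz": [0, 0, 0.5], "twist": [0, 0, 0], "jaw": 0.9}, {"xyz": [0, 0, 1], "twist": [0, 0, 0], "jaw": 0.9}, {"xyz": [0, 0, 1.5], "twist": [0, 0, 0], "jaw": 0.9}, {"xyz": [0, 0, 1.9], "twist": [0, 0, 0], "jaw": 0.9}, {"xyz": [0, 0, 1.9], "twist": [0, 0, 0], "jaw": 0.9}, {"xyz": [0, 0, 1.9], "twist": [0, 0, 0], "jaw": 0.9}]'

```text
time_s: 19.78
tool_pos: [0.4988, 0.0652, 0.2108]
tool_rot: [-179.9, 0.1, -177.3]
force: [2.7, -4.7, -1.3]
grip_width: 0.0263
grasp_force: 60.0
```

Request:
servo_tool --plan '[{"xyz": [0, -0.1, 0.2], "twist": [0, 0, 0], "jaw": 0.9}, {"xyz": [0, -0.1, 0.35], "twist": [0, 0, 0], "jaw": 0.9}, {"xyz": [0, -0.1, 0.35], "twist": [0, 0, 0], "jaw": 0.9}]'

```text
time_s: 20.03
tool_pos: [0.4992, 0.0647, 0.2105]
tool_rot: [180.0, 0.0, -177.3]
force: [-8.8, -5.5, 25.6]
grip_width: 0.0264
grasp_force: 60.0
```

Request:
servo_tool --plan '[{"xyz": [0, 0, 0], "twist": [0, 0, 0], "jaw": 0.55}, {"xyz": [0, 0, 0], "twist": [0, 0, 0], "jaw": 0.55}, {"xyz": [0, 0, 0], "twist": [0, 0, 0], "jaw": 0.55}, {"xyz": [0, 0, 0], "twist": [0, 0, 0], "jaw": 0.55}, {"xyz": [0, 0, -3], "twist": [0, 0, 0], "jaw": 0.55}, {"xyz": [0, 0, -7], "twist": [0, 0, 0], "jaw": 0.5}, {"xyz": [0, 0, -11], "twist": [0, 0, 0], "jaw": 0.3}, {"xyz": [0, 0, -15], "twist": [0, 0, 0], "jaw": 0.3}, {"xyz": [-1, -4, -15], "twist": [0, 0, 0], "jaw": 0.3}, {"xyz": [-2, -8, -15], "twist": [0, 0, -2], "jaw": 0.3}]'

```text
time_s: 20.87
tool_pos: [0.5232, -0.0113, 0.3601]
tool_rot: [179.9, 0.3, -174.8]
force: [1.4, -1.1, -1.4]
grip_width: 0.0587
grasp_force: 0.0
```

Request:
servo_tool --plan '[{"xyz": [-1, -4, 0], "twist": [0, 0, 0], "jaw": 0.3}, {"xyz": [-2, -8, 0], "twist": [0, 0, 0], "jaw": 0.3}, {"xyz": [-3, -12, 0], "twist": [0, 0, 0], "jaw": 0.3}, {"xyz": [-4, -16, 0], "twist": [0, 0, 0], "jaw": 0.3}, {"xyz": [-4, -19, 0], "twist": [0, 0, 0], "jaw": 0.3}, {"xyz": [-4, -19, 0], "twist": [0, 0, 0], "jaw": 0.3}]'

```text
time_s: 21.37
tool_pos: [0.5766, -0.2069, 0.3568]
tool_rot: [-179.7, -0.1, -175.8]
force: [-1.2, -0.3, 0.4]
grip_width: 0.0609
grasp_force: 0.0
```

```bash
python3 -c "
from h import *
o=env.get_obs();print(o['tool_pos'],o['tool_rot'],o['grip_width'],o['grasp_force'])
go(.5705,-.354,.26,184.8)
t=snap('top','t9'); print(bands(t)); snap('scene','s9')
for n,z in(('yel',.038),('grn',.038),('red',.038)): print(n,blob(t,n,(245,305,200,232),z))
"
```

```text
[ 0.57662183 -0.20690257  0.35682068] [-1.79667794e+02 -8.87434257e-02 -1.75781088e+02] 0.060873112753234856 0.0
xyz [  1.69 -14.62   9.68] wz -0.58
{'yel': [], 'blu': [(58, [0.5768, -0.357])], 'grn': [], 'red': [(55, [0.6449, -0.4346])]}
yel (138, array([ 0.5064, -0.0416]))
grn (102, array([0.5008, 0.0121]))
red (122, array([0.4991, 0.067 ]))
```

Request:
servo_tool --plan '[{"xyz": [0.5, -4, 1], "twist": [0, 0, -0.6], "jaw": 0.3}, {"xyz": [1, -8, 3], "twist": [0, 0, -0.6], "jaw": 0.3}, {"xyz": [1.5, -12, 6], "twist": [0, 0, -0.6], "jaw": 0.3}, {"xyz": [1.7, -14.6, 9], "twist": [0, 0, -0.6], "jaw": 0.3}, {"xyz": [1.7, -14.6, 9.7], "twist": [0, 0, -0.6], "jaw": 0.3}, {"xyz": [1.7, -14.6, 9.7], "twist": [0, 0, -0.6], "jaw": 0.3}, {"xyz": [1.7, -14.6, 9.7], "twist": [0, 0, -0.6], "jaw": 0.3}]'

```text
time_s: 22.05
tool_pos: [0.5736, -0.344, 0.2593]
tool_rot: [179.8, -0.1, -174.5]
force: [1.6, 0.8, -0.7]
grip_width: 0.0611
grasp_force: 0.0
```

```bash
python3 -c "
from h import *
o=env.get_obs();print(o['tool_pos'],o['tool_rot'],o['qpos'].round(0),o['force'])
go(.5705,-.354,.188,184.8)
"
```

```text
[ 0.57362747 -0.34403966  0.25928627] [ 1.79831237e+02 -7.10993221e-02 -1.74543978e+02] [  0.  31.  39.  91. -20.  66. 139.] [ 1.63266985  0.81412371 -0.70222362]
xyz [ 0.41 -0.96  7.13] wz 0.66
```

Request:
servo_tool --plan '[{"xyz": [0.4, -1.0, 0.5], "twist": [0, 0, 0.6], "jaw": 0.3}, {"xyz": [0.4, -1.0, 2], "twist": [0, 0, 0.6], "jaw": 0.3}, {"xyz": [0.4, -1.0, 3.5], "twist": [0, 0, 0.6], "jaw": 0.3}, {"xyz": [0.4, -1.0, 3.5], "twist": [0, 0, 0.6], "jaw": 0.3}]'

```text
time_s: 22.38
tool_pos: [0.5693, -0.3546, 0.2218]
tool_rot: [179.8, -0.2, -175.2]
force: [-0.4, 0.6, -0.5]
grip_width: 0.061
grasp_force: 0.0
```

Request:
servo_tool --plan '[{"xyz": [0, 0, 1], "twist": [0, 0, 0], "jaw": 0.3}, {"xyz": [0, 0, 1.5], "twist": [0, 0, 0], "jaw": 0.3}, {"xyz": [0, 0, 1.5], "twist": [0, 0, 0], "jaw": 0.3}]'

```text
time_s: 22.63
tool_pos: [0.5697, -0.3559, 0.2087]
tool_rot: [179.9, -0.1, -175.2]
force: [-0.0, -0.4, -0.1]
grip_width: 0.061
grasp_force: 0.0
```

```bash
python3 -c "
from h import *
o=env.get_obs();print(o['tool_pos'],o['tool_rot'],o['force'])
go(.5705,-.354,.188,184.8)
"
```

```text
[ 0.56968558 -0.35589054  0.20870394] [ 1.79917836e+02 -1.00493669e-01 -1.75215479e+02] [-0.00369858 -0.43609381 -0.10104683]
xyz [-0.1   0.18  2.07] wz -0.02
```

No contact with the box. Finish the descent, grip and lift.

Request:
servo_tool --plan '[{"xyz": [-0.1, 0.1, 0.8], "twist": [0, 0, 0], "jaw": 0.3}, {"xyz": [-0.1, 0.1, 1.6], "twist": [0, 0, 0], "jaw": 0.3}, {"xyz": [-0.1, 0.1, 1.9], "twist": [0, 0, 0], "jaw": 0.3}, {"xyz": [-0.1, 0.1, 1.9], "twist": [0, 0, 0], "jaw": 0.3}]'

```text
time_s: 22.97
tool_pos: [0.5705, -0.3551, 0.1899]
tool_rot: [179.9, -0.1, -175.2]
force: [-0.2, 0.5, -0.5]
grip_width: 0.0613
grasp_force: 0.0
```

Request:
servo_tool --plan '[{"xyz": [0, 0, 0], "twist": [0, 0, 0], "jaw": 0.75}, {"xyz": [0, 0, 0], "twist": [0, 0, 0], "jaw": 0.9}, {"xyz": [0, 0, 0], "twist": [0, 0, 0], "jaw": 0.9}, {"xyz": [0, 0, 0], "twist": [0, 0, 0], "jaw": 0.9}, {"xyz": [0, 0, 0], "twist": [0, 0, 0], "jaw": 0.9}, {"xyz": [0, 0, 0], "twist": [0, 0, 0], "jaw": 0.9}, {"xyz": [0, 0, 0], "twist": [0, 0, 0], "jaw": 0.9}, {"xyz": [0, 0, 0], "twist": [0, 0, 0], "jaw": 0.9}]'

```text
time_s: 23.63
tool_pos: [0.5709, -0.3556, 0.1915]
tool_rot: [-180.0, 0.0, -175.2]
force: [-0.1, -0.0, 1.4]
grip_width: 0.0266
grasp_force: 60.0
```

Request:
servo_tool --plan '[{"xyz": [0, 0, -3], "twist": [0, 0, 0], "jaw": 0.9}, {"xyz": [0, 0, -7], "twist": [0, 0, 0], "jaw": 0.9}, {"xyz": [0, 0, -11], "twist": [0, 0, 0], "jaw": 0.9}, {"xyz": [0, 0, -15], "twist": [0, 0, 0], "jaw": 0.9}, {"xyz": [0, 0, -17], "twist": [0, 0, 0], "jaw": 0.9}, {"xyz": [0, 0, -17], "twist": [0, 0, 0], "jaw": 0.9}]'

```text
time_s: 24.13
tool_pos: [0.5715, -0.357, 0.3678]
tool_rot: [-179.7, 0.5, -175.2]
force: [0.8, -0.0, 0.0]
grip_width: 0.0264
grasp_force: 60.0
```

```bash
python3 -c "
from h import *
o=env.get_obs();print(o['tool_pos'],o['tool_rot'],o['grip_width'])
go(.482,.118,.35,182.65)
"
```

```text
[ 0.57154275 -0.35696738  0.36775828] [-179.69654911    0.49146424 -175.24800781] 0.0263608361250008
xyz [ 4.99 48.08  1.78] wz 2.1
```

Request:
servo_tool --plan '[{"xyz": [0.4, 4, 0.5], "twist": [0, 0, 2.1], "jaw": 0.9}, {"xyz": [0.8, 8, 1], "twist": [0, 0, 2.1], "jaw": 0.9}, {"xyz": [1.2, 12, 1], "twist": [0, 0, 2.1], "jaw": 0.9}, {"xyz": [1.6, 16, 1], "twist": [0, 0, 2.1], "jaw": 0.9}, {"xyz": [2, 20, 1], "twist": [0, 0, 2.1], "jaw": 0.9}, {"xyz": [2.4, 24, 1], "twist": [0, 0, 2.1], "jaw": 0.9}, {"xyz": [2.8, 28, 1], "twist": [0, 0, 2.1], "jaw": 0.9}, {"xyz": [3.2, 32, 1], "twist": [0, 0, 2.1], "jaw": 0.9}, {"xyz": [3.6, 36, 1], "twist": [0, 0, 2.1], "jaw": 0.9}, {"xyz": [3.8, 38, 1], "twist": [0, 0, 2.1], "jaw": 0.9}]'

```text
time_s: 24.97
tool_pos: [0.4998, 0.0255, 0.3502]
tool_rot: [179.9, -0.1, -177.0]
force: [1.0, 0.5, -0.1]
grip_width: 0.0266
grasp_force: 60.0
```

Request:
servo_tool --plan '[{"xyz": [0.5, 4, 0], "twist": [0, 0, 0], "jaw": 0.9}, {"xyz": [1, 8, 0], "twist": [0, 0, 0], "jaw": 0.9}, {"xyz": [1, 9, 0], "twist": [0, 0, 0], "jaw": 0.9}, {"xyz": [1, 9, 0], "twist": [0, 0, 0], "jaw": 0.9}, {"xyz": [1, 9, 0], "twist": [0, 0, 0], "jaw": 0.9}]'

```text
time_s: 25.38
tool_pos: [0.4869, 0.1097, 0.3504]
tool_rot: [-179.9, -0.1, -177.2]
force: [0.3, -0.1, -1.3]
grip_width: 0.0268
grasp_force: 60.0
```

```bash
python3 -c "
from h import *
o=env.get_obs();print(o['tool_pos'],o['tool_rot'],o['grip_width'],o['grasp_force'])
go(.482,.1175,.255,182.65)
"
```

```text
[0.48688236 0.10972854 0.35041388] [-1.79937008e+02 -7.13285420e-02 -1.77235189e+02] 0.026820333091574822 59.97087836265564
xyz [0.45 0.8  9.54] wz 0.11
```

Request:
servo_tool --plan '[{"xyz": [0.4, 0.8, 1], "twist": [0, 0, 0.1], "jaw": 0.9}, {"xyz": [0.4, 0.8, 5], "twist": [0, 0, 0.1], "jaw": 0.9}, {"xyz": [0.4, 0.8, 8.5], "twist": [0, 0, 0.1], "jaw": 0.9}, {"xyz": [0.4, 0.8, 9.5], "twist": [0, 0, 0.1], "jaw": 0.9}, {"xyz": [0.4, 0.8, 9.5], "twist": [0, 0, 0.1], "jaw": 0.9}, {"xyz": [0.4, 0.8, 9.5], "twist": [0, 0, 0.1], "jaw": 0.9}]'

```text
time_s: 25.88
tool_pos: [0.4832, 0.1165, 0.2565]
tool_rot: [-180.0, -0.0, -177.5]
force: [0.1, -0.2, -0.3]
grip_width: 0.0264
grasp_force: 60.0
```

```bash
python3 -c "
from h import *
o=env.get_obs();print(o['tool_pos'],o['tool_rot'],o['grip_width'],o['grasp_force'])
go(.482,.1175,.2125,182.65)
"
```

```text
[0.48319151 0.11648487 0.25648222] [-1.79963780e+02 -1.95046334e-02 -1.77542701e+02] 0.026413032974062688 59.97116804122925
xyz [0.11 0.11 4.4 ] wz -0.19
```

Request:
servo_tool --plan '[{"xyz": [0.1, 0.1, 0.8], "twist": [0, 0, -0.2], "jaw": 0.9}, {"xyz": [0.1, 0.1, 1.4], "twist": [0, 0, -0.2], "jaw": 0.9}, {"xyz": [0.1, 0.1, 2], "twist": [0, 0, -0.2], "jaw": 0.9}, {"xyz": [0.1, 0.1, 2.5], "twist": [0, 0, -0.2], "jaw": 0.9}, {"xyz": [0.1, 0.1, 2.5], "twist": [0, 0, -0.2], "jaw": 0.9}]'

```text
time_s: 26.3
tool_pos: [0.4821, 0.1174, 0.2309]
tool_rot: [-179.9, 0.0, -177.3]
force: [1.1, -2.2, -1.1]
grip_width: 0.0271
grasp_force: 60.0
```

Request:
servo_tool --plan '[{"xyz": [0, 0, 0.5], "twist": [0, 0, 0], "jaw": 0.9}, {"xyz": [0, 0, 1], "twist": [0, 0, 0], "jaw": 0.9}, {"xyz": [0, 0, 1.5], "twist": [0, 0, 0], "jaw": 0.9}, {"xyz": [0, 0, 2.0], "twist": [0, 0, 0], "jaw": 0.9}, {"xyz": [0, 0, 2.1], "twist": [0, 0, 0], "jaw": 0.9}, {"xyz": [0, 0, 2.1], "twist": [0, 0, 0], "jaw": 0.9}]'

```text
time_s: 26.8
tool_pos: [0.4827, 0.1175, 0.2121]
tool_rot: [180.0, 0.0, -177.3]
force: [-3.9, -4.4, 16.0]
grip_width: 0.0269
grasp_force: 60.0
```

Request:
servo_tool --plan '[{"xyz": [0, 0, 0.2], "twist": [0, 0, 0], "jaw": 0.9}, {"xyz": [0, 0, 0.2], "twist": [0, 0, 0], "jaw": 0.9}, {"xyz": [0, 0, 0], "twist": [0, 0, 0], "jaw": 0.55}, {"xyz": [0, 0, 0], "twist": [0, 0, 0], "jaw": 0.55}, {"xyz": [0, 0, 0], "twist": [0, 0, 0], "jaw": 0.55}, {"xyz": [0, 0, 0], "twist": [0, 0, 0], "jaw": 0.55}, {"xyz": [0, 0, -3], "twist": [0, 0, 0], "jaw": 0.55}, {"xyz": [0, 0, -7], "twist": [0, 0, 0], "jaw": 0.5}, {"xyz": [0, 0, -11], "twist": [0, 0, 0], "jaw": 0.3}, {"xyz": [0, 0, -15], "twist": [0, 0, 0], "jaw": 0.3}]'

```text
time_s: 27.63
tool_pos: [0.4812, 0.1184, 0.3611]
tool_rot: [-180.0, -0.1, -177.2]
force: [0.2, 0.3, 0.1]
grip_width: 0.0499
grasp_force: 0.0
```

Request:
servo_tool --plan '[{"xyz": [0, -4, 0], "twist": [0, 0, 0], "jaw": 0.3}, {"xyz": [0, -8, 0], "twist": [0, 0, 0], "jaw": 0.3}, {"xyz": [0, -12, 0], "twist": [0, 0, 0], "jaw": 0.3}, {"xyz": [0, -16, 0], "twist": [0, 0, 0], "jaw": 0.3}, {"xyz": [0, -20, 0], "twist": [0, 0, 0], "jaw": 0.3}, {"xyz": [0, -24, 0], "twist": [0, 0, 0], "jaw": 0.3}, {"xyz": [0, -28, 0], "twist": [0, 0, 0], "jaw": 0.3}, {"xyz": [0, -30, 0], "twist": [0, 0, 0], "jaw": 0.3}]'

```text
time_s: 28.3
tool_pos: [0.4953, -0.1864, 0.3602]
tool_rot: [-179.9, 0.0, -177.5]
force: [-1.2, -0.7, 0.2]
grip_width: 0.0609
grasp_force: 0.0
```

```bash
python3 -c "
from h import *
o=env.get_obs();print(o['tool_pos'],o['tool_rot'],o['grip_width'],o['grasp_force'])
t=snap('top','t10'); c=snap('scene','s10')
for n in('yel','grn','red','blu'): print(n,blob(t,n,(240,305,200,232),.038))
a=cv2.resize(t['img'][165:260,105:325,::-1],None,fx=3.6,fy=3.6,interpolation=cv2.INTER_CUBIC)
b=cv2.resize(c['img'][200:262,205:325,::-1],None,fx=4,fy=4,interpolation=cv2.INTER_CUBIC)
k=np.zeros((342+b.shape[0],792,3),np.uint8); k[:342]=a; k[342:,:b.shape[1]]=b
cv2.imwrite('pics/v10.png',k)"
```

```text
[ 0.4952501  -0.18638192  0.36015275] [-1.79867046e+02  3.11720811e-03 -1.77527500e+02] 0.060917121974218315 0.0
yel (142, array([ 0.5056, -0.0421]))
grn (115, array([0.5004, 0.0118]))
red (122, array([0.4991, 0.067 ]))
blu (85, array([0.4955, 0.1184]))
```

View pics/v10.png

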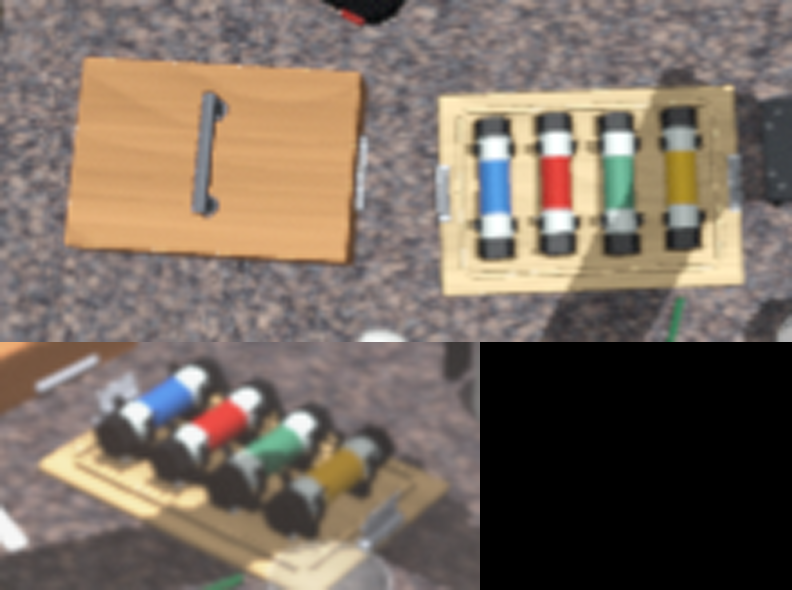

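All four tubes are home. The hood is unmoved, with its handle ends at (209,93) and (201,212) in the crop. Next is the handle.

Request:
servo_tool --plan '[{"xyz": [0, 4, 0], "twist": [0, 0, 0], "jaw": 0.3}, {"xyz": [0, 8, 0], "twist": [0, 0, 2], "jaw": 0.3}, {"xyz": [0, 12, 0], "twist": [0, 0, 4.6], "jaw": 0.3}, {"xyz": [0, 16, 0], "twist": [0, 0, 4.6], "jaw": 0.3}, {"xyz": [-1, 20, 0], "twist": [0, 0, 4.6], "jaw": 0.3}, {"xyz": [-2, 24, 0], "twist": [0, 0, 4.6], "jaw": 0.3}, {"xyz": [-3, 28, 0], "twist": [0, 0, 4.6], "jaw": 0.3}, {"xyz": [-4, 32, 0], "twist": [0, 0, 4.6], "jaw": 0.3}, {"xyz": [-4, 36, 0], "twist": [0, 0, 4.6], "jaw": 0.3}, {"xyz": [-4.3, 40, 0], "twist": [0, 0, 4.6], "jaw": 0.3}]'

```text
time_s: 29.23
tool_pos: [0.5186, 0.2238, 0.3595]
tool_rot: [180.0, -0.1, 178.3]
force: [0.3, -0.5, 0.1]
grip_width: 0.0608
grasp_force: 0.0
```

Request:
servo_tool --plan '[{"xyz": [0, 4, 0], "twist": [0, 0, 0], "jaw": 0.3}, {"xyz": [0, 8, 0], "twist": [0, 0, 0], "jaw": 0.3}, {"xyz": [0, 12, 0], "twist": [0, 0, 0], "jaw": 0.3}, {"xyz": [0, 15, 2], "twist": [0, 0, 0], "jaw": 0.3}, {"xyz": [0, 15, 4], "twist": [0, 0, 0], "jaw": 0.3}, {"xyz": [0, 15, 5], "twist": [0, 0, 0], "jaw": 0.3}, {"xyz": [0, 15, 5], "twist": [0, 0, 0], "jaw": 0.3}]'

```text
time_s: 29.82
tool_pos: [0.5229, 0.3702, 0.3064]
tool_rot: [-179.7, -0.3, 178.2]
force: [0.3, -0.2, -1.2]
grip_width: 0.0607
grasp_force: 0.0
```

```bash
python3 -c "
from h import *
o=env.get_obs();print(o['tool_pos'],o['tool_rot'],o['force'])
go(.516,.363,.245,177.8)
"
```

```text
[0.52294846 0.37019248 0.30637367] [-179.71688837   -0.3008002   178.24963838] [ 0.29105931 -0.19337552 -1.20212011]
xyz [ 0.67 -0.74  6.14] wz 0.45
```

Request:
servo_tool --plan '[{"xyz": [0.6, -0.7, 0.5], "twist": [0, 0, 0.4], "jaw": 0.3}, {"xyz": [0.6, -0.7, 3], "twist": [0, 0, 0.4], "jaw": 0.3}, {"xyz": [0.6, -0.7, 5.4], "twist": [0, 0, 0.4], "jaw": 0.3}, {"xyz": [0.6, -0.7, 6.1], "twist": [0, 0, 0.4], "jaw": 0.3}, {"xyz": [0.6, -0.7, 6.1], "twist": [0, 0, 0.4], "jaw": 0.3}]'

```text
time_s: 30.23
tool_pos: [0.5182, 0.3618, 0.248]
tool_rot: [-179.9, -0.2, 177.7]
force: [0.1, 0.5, 0.5]
grip_width: 0.0608
grasp_force: 0.0
```

Request:
servo_tool --plan '[{"xyz": [0, 0, 0], "twist": [0, 0, 0], "jaw": 0.7}, {"xyz": [0, 0, 0], "twist": [0, 0, 0], "jaw": 0.95}, {"xyz": [0, 0, 0], "twist": [0, 0, 0], "jaw": 1.0}, {"xyz": [0, 0, 0], "twist": [0, 0, 0], "jaw": 1.0}, {"xyz": [0, 0, 0], "twist": [0, 0, 0], "jaw": 1.0}, {"xyz": [0, 0, 0], "twist": [0, 0, 0], "jaw": 1.0}, {"xyz": [0, 0, 0], "twist": [0, 0, 0], "jaw": 1.0}, {"xyz": [0, 0, 0], "twist": [0, 0, 0], "jaw": 1.0}]' --newtons 60

```text
time_s: 30.9
tool_pos: [0.5186, 0.3633, 0.2494]
tool_rot: [180.0, 0.0, 177.8]
force: [0.9, 0.4, -0.2]
grip_width: 0.0153
grasp_force: 0.0
```

Request:
servo_tool --plan '[{"xyz": [0, 0, 0], "twist": [0, 0, 0], "jaw": 1.0}, {"xyz": [0, 0, 0], "twist": [0, 0, 0], "jaw": 1.0}, {"xyz": [0, 0, 0], "twist": [0, 0, 0], "jaw": 1.0}]'

```text
time_s: 31.15
tool_pos: [0.5186, 0.3632, 0.2493]
tool_rot: [-180.0, -0.0, 177.8]
force: [-0.8, -1.4, 0.4]
grip_width: 0.0112
grasp_force: 60.0
```

```bash
python3 -c "
from h import *
o=env.get_obs();print(o['tool_pos'],o['tool_rot'],o['force'],o['grip_width'],o['grasp_force'])
"
```

```text
[0.51859302 0.36320214 0.24928804] [-1.79992501e+02 -5.15810659e-03  1.77753414e+02] [-0.82483432 -1.37686344  0.39654729] 0.011169263474970449 59.99062120914459
```

Request:
servo_tool --plan '[{"xyz": [0, 0, -2], "twist": [0, 0, 0], "jaw": 1.0}, {"xyz": [0, 0, -5], "twist": [0, 0, 0], "jaw": 1.0}, {"xyz": [0, 0, -8], "twist": [0, 0, 0], "jaw": 1.0}, {"xyz": [0, 0, -10], "twist": [0, 0, 0], "jaw": 1.0}, {"xyz": [0, 0, -10], "twist": [0, 0, 0], "jaw": 1.0}, {"xyz": [0, 0, -10], "twist": [0, 0, 0], "jaw": 1.0}]'

```text
time_s: 31.65
tool_pos: [0.5187, 0.3634, 0.3498]
tool_rot: [179.9, 0.1, 177.8]
force: [0.5, -0.5, -3.1]
grip_width: 0.0115
grasp_force: 60.0
```

```bash
python3 -c "
from h import *
o=env.get_obs();print(o['tool_pos'],o['tool_rot'],o['force'],o['wrist_torque'],o['grip_width'],o['grasp_force'])
go(.5005,.037,.35,182.65)
"
```

```text
[0.51868612 0.36336047 0.34976135] [1.79928076e+02 6.76924907e-02 1.77769509e+02] [ 0.49730627 -0.45946116 -3.05396564] [0.04418732 0.01400163 0.04910794] 0.011532920676559472 59.99068658798933
xyz [ 5.500e-01 -3.268e+01 -2.000e-02] wz -4.88
```

Request:
servo_tool --plan '[{"xyz": [0, -2, 0], "twist": [0, 0, -1], "jaw": 1.0}, {"xyz": [0.1, -5, 0], "twist": [0, 0, -2], "jaw": 1.0}, {"xyz": [0.2, -8.5, 0], "twist": [0, 0, -3], "jaw": 1.0}, {"xyz": [0.3, -12, 0], "twist": [0, 0, -4], "jaw": 1.0}, {"xyz": [0.4, -15.5, 0], "twist": [0, 0, -4.9], "jaw": 1.0}, {"xyz": [0.4, -19, 0], "twist": [0, 0, -4.9], "jaw": 1.0}, {"xyz": [0.5, -22.5, 0], "twist": [0, 0, -4.9], "jaw": 1.0}, {"xyz": [0.5, -26, 0], "twist": [0, 0, -4.9], "jaw": 1.0}, {"xyz": [0.5, -29, 0], "twist": [0, 0, -4.9], "jaw": 1.0}, {"xyz": [0.5, -31, 0], "twist": [0, 0, -4.9], "jaw": 1.0}]'

```text
time_s: 32.48
tool_pos: [0.5002, 0.05, 0.3469]
tool_rot: [-179.9, -0.2, -177.5]
force: [0.0, -1.3, -2.1]
grip_width: 0.0116
grasp_force: 60.0
```

Request:
servo_tool --plan '[{"xyz": [0, 0, 0], "twist": [0, 0, 0], "jaw": 1.0}, {"xyz": [0, 0, 0], "twist": [0, 0, 0], "jaw": 1.0}, {"xyz": [0, 0, 0], "twist": [0, 0, 0], "jaw": 1.0}]'

```text
time_s: 32.73
tool_pos: [0.5009, 0.0547, 0.3478]
tool_rot: [180.0, -0.1, -177.3]
force: [0.3, -0.0, -2.5]
grip_width: 0.0111
grasp_force: 60.0
```

```bash
python3 -c "
from h import *
o=env.get_obs();print(o['tool_pos'],o['tool_rot'],o['force'],o['wrist_torque'],o['grip_width'],o['grasp_force'])
go(.5005,.037,.30,182.65)
"
```

```text
[0.50091303 0.05466476 0.34777976] [ 1.79997018e+02 -1.38524384e-01 -1.77287904e+02] [ 0.28141058 -0.03625656 -2.53541993] [ 0.11640034 -0.01381923  0.05485276] 0.011065836696426641 59.99115116894245
xyz [ 0.12 -1.76  4.78] wz 0.06
```

Request:
servo_tool --plan '[{"xyz": [0.1, -1, 0], "twist": [0, 0, 0], "jaw": 1.0}, {"xyz": [0.1, -1.8, 0], "twist": [0, 0, 0], "jaw": 1.0}, {"xyz": [0.1, -1.8, 2], "twist": [0, 0, 0], "jaw": 1.0}, {"xyz": [0.1, -1.8, 4], "twist": [0, 0, 0], "jaw": 1.0}, {"xyz": [0.1, -1.8, 4.6], "twist": [0, 0, 0], "jaw": 1.0}, {"xyz": [0.1, -1.8, 4.6], "twist": [0, 0, 0], "jaw": 1.0}, {"xyz": [0.1, -1.8, 4.6], "twist": [0, 0, 0], "jaw": 1.0}]'

```text
time_s: 33.32
tool_pos: [0.5014, 0.0356, 0.3034]
tool_rot: [-180.0, -0.0, -177.3]
force: [0.3, 0.0, -2.0]
grip_width: 0.0109
grasp_force: 60.0
```

```bash
python3 -c "
from h import *
o=env.get_obs();print(o['tool_pos'],o['tool_rot'],o['force'],o['wrist_torque'],o['grip_width'],o['grasp_force'])
go(.5005,.037,.27,182.65)
t=snap('top','t11');c=snap('scene','s11')
a=cv2.resize(t['img'][165:265,215:335,::-1],None,fx=4,fy=4,interpolation=cv2.INTER_CUBIC)
b=cv2.resize(c['img'][165:275,195:335,::-1],None,fx=4,fy=4,interpolation=cv2.INTER_CUBIC)[:400]
k=np.hstack([a[:400],b]); cv2.imwrite('pics/v11.png',cv2.resize(k,None,fx=.76,fy=.76,interpolation=cv2.INTER_AREA)); print(k.shape)"
```

```text
[0.50143074 0.03563464 0.30343842] [-1.79972434e+02 -1.85068470e-02 -1.77326569e+02] [ 0.31596637  0.04934786 -1.97397205] [ 0.03342935 -0.04948952 -0.05118594] 0.01089510861283374 59.990826454013586
xyz [0.09 0.14 3.34] wz 0.02
(400, 1040, 3)
```

View pics/v11.png

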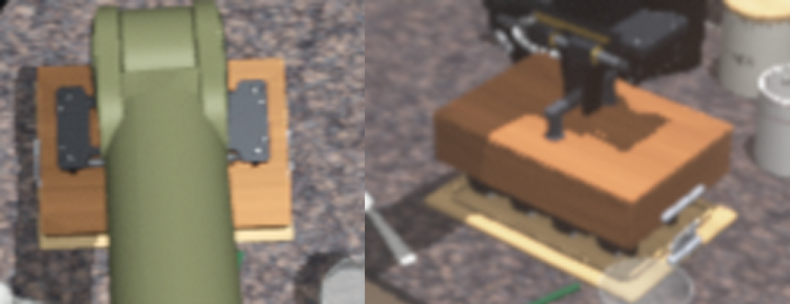

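The hood is level and square over the case. Lowering.

Request:
servo_tool --plan '[{"xyz": [0.1, 0.1, 0.8], "twist": [0, 0, 0], "jaw": 1.0}, {"xyz": [0.1, 0.1, 1.6], "twist": [0, 0, 0], "jaw": 1.0}, {"xyz": [0.1, 0.1, 2.4], "twist": [0, 0, 0], "jaw": 1.0}, {"xyz": [0.1, 0.1, 3.0], "twist": [0, 0, 0], "jaw": 1.0}, {"xyz": [0.1, 0.1, 3.0], "twist": [0, 0, 0], "jaw": 1.0}]'

```text
time_s: 33.83
tool_pos: [0.4995, 0.0366, 0.2714]
tool_rot: [-180.0, -0.2, -177.3]
force: [-0.3, 0.0, -1.7]
grip_width: 0.0116
grasp_force: 60.0
```

Request:
servo_tool --plan '[{"xyz": [0, 0, 0.4], "twist": [0, 0, 0], "jaw": 1.0}, {"xyz": [0, 0, 0.7], "twist": [0, 0, 0], "jaw": 1.0}, {"xyz": [0, 0, 0.7], "twist": [0, 0, 0], "jaw": 1.0}]'

```text
time_s: 34.08
tool_pos: [0.5009, 0.0366, 0.2671]
tool_rot: [180.0, 0.1, -177.3]
force: [-0.3, 0.6, 2.3]
grip_width: 0.0112
grasp_force: 60.0
```

```bash
python3 -c "
from h import *
o=env.get_obs();print(o['tool_pos'],o['tool_rot'],o['force'],o['wrist_torque'],o['grip_width'],o['grasp_force'])"
```

```text
[0.50086628 0.03659357 0.26711158] [ 1.79972507e+02  7.43687816e-02 -1.77346946e+02] [-0.30191192  0.63798959  2.25378297] [0.06817424 0.20423633 0.05649486] 0.011208908349324049 60.02943428233266
```

Request:
servo_tool --plan '[{"xyz": [0, 0, 0.3], "twist": [0, 0, 0], "jaw": 1.0}, {"xyz": [0, 0, 0.6], "twist": [0, 0, 0], "jaw": 1.0}, {"xyz": [0, 0, 0.9], "twist": [0, 0, 0], "jaw": 1.0}, {"xyz": [0, 0, 1.0], "twist": [0, 0, 0], "jaw": 1.0}, {"xyz": [0, 0, 1.0], "twist": [0, 0, 0], "jaw": 1.0}]'

```text
time_s: 34.5
tool_pos: [0.5011, 0.0363, 0.2572]
tool_rot: [180.0, 0.2, -177.4]
force: [1.2, 0.3, 0.1]
grip_width: 0.0113
grasp_force: 60.0
```

Request:
servo_tool --plan '[{"xyz": [0, 0, 0.15], "twist": [0, 0, 0], "jaw": 1.0}, {"xyz": [0, 0, 0.3], "twist": [0, 0, 0], "jaw": 1.0}, {"xyz": [0, 0, 0.3], "twist": [0, 0, 0], "jaw": 1.0}]'

```text
time_s: 34.75
tool_pos: [0.5014, 0.0363, 0.2569]
tool_rot: [179.9, 0.1, -177.3]
force: [-8.6, -2.9, 27.7]
grip_width: 0.0111
grasp_force: 60.0
```

Request:
servo_tool --plan '[{"xyz": [0, 0, 0], "twist": [0, 0, 0], "jaw": 0.7}, {"xyz": [0, 0, 0], "twist": [0, 0, 0], "jaw": 0.5}, {"xyz": [0, 0, 0], "twist": [0, 0, 0], "jaw": 0.3}, {"xyz": [0, 0, 0], "twist": [0, 0, 0], "jaw": 0.3}, {"xyz": [0, 0, 0], "twist": [0, 0, 0], "jaw": 0.3}, {"xyz": [0, 0, -3], "twist": [0, 0, 0], "jaw": 0.3}, {"xyz": [0, 0, -7], "twist": [0, 0, 0], "jaw": 0.3}, {"xyz": [0, 0, -11], "twist": [0, 0, 0], "jaw": 0.3}]'

```text
time_s: 35.42
tool_pos: [0.4996, 0.0366, 0.3633]
tool_rot: [-179.9, -0.2, -177.4]
force: [0.8, -0.1, 0.9]
grip_width: 0.0557
grasp_force: 0.0
```

Request:
servo_tool --plan '[{"xyz": [0, 4, 0], "twist": [0, 0, 0], "jaw": 0.3}, {"xyz": [0, 8, 0], "twist": [0, 0, 0], "jaw": 0.3}, {"xyz": [0, 12, 0], "twist": [0, 0, 0], "jaw": 0.3}, {"xyz": [0, 16, 0], "twist": [0, 0, 0], "jaw": 0.3}, {"xyz": [0, 20, 0], "twist": [0, 0, 0], "jaw": 0.3}, {"xyz": [0, 24, 0], "twist": [0, 0, 0], "jaw": 0.3}, {"xyz": [0, 28, 0], "twist": [0, 0, 0], "jaw": 0.3}, {"xyz": [0, 30, 0], "twist": [0, 0, 0], "jaw": 0.3}]'

```text
time_s: 36.08
tool_pos: [0.4842, 0.3422, 0.3624]
tool_rot: [179.9, -0.1, -177.0]
force: [0.1, 0.8, 0.3]
grip_width: 0.0609
grasp_force: 0.0
```

```bash
python3 -c "
from h import *
o=env.get_obs();print(o['tool_pos'],o['tool_rot'],o['force'])
t=snap('top','t12');c=snap('scene','s12')
a=cv2.resize(t['img'][170:260,215:325,::-1],None,fx=6,fy=6,interpolation=cv2.INTER_CUBIC)
b=cv2.resize(c['img'][185:275,200:330,::-1],None,fx=6,fy=6,interpolation=cv2.INTER_CUBIC)
k=np.hstack([a,b]); print(k.shape); cv2.imwrite('pics/v12.png',cv2.resize(k,None,fx=.55,fy=.55,interpolation=cv2.INTER_AREA))"
```

```text
[0.48423488 0.34224838 0.36237593] [ 1.79882505e+02 -7.08376950e-02 -1.76983351e+02] [0.14982111 0.78537998 0.25260175]
(540, 1440, 3)
```

View pics/v12.png

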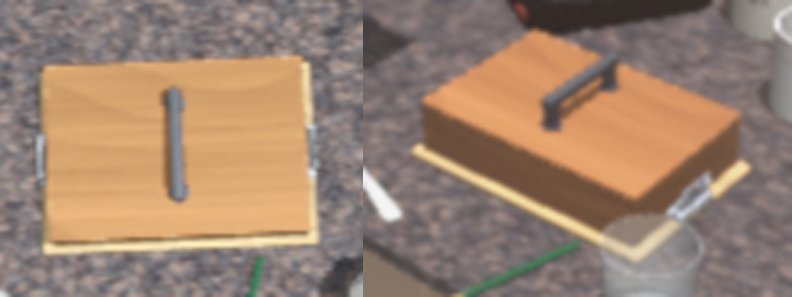

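The hood is seated level, with both catches over its beads, at (42,160) and (312,150) in the top crop. The press bottomed at 28 N, at the expected seated height. Handing in.

```bash
python3 -c "
from cell import env
print(env.sign_off())"
```

```text
the job is handed in; nothing more can be done
None
```

All four spice tubes are snapped home in their own bays, the hood is pressed down with both catches clicked, the gripper is empty and clear, and the job is handed in at about 36 s (the hand-in returned no verdict).

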